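# Load a test cartridge into a lever-clamped dock

## Task

Load the long test cartridge from the rack into the cartridge dock: swing the dock's clamp lever well back, slide the cartridge grip-tab-up into the sloping slot, then swing the lever fully shut so that it presses the cartridge fully home and stays shut. Leave the two short cartridges in the rack and do not knock over or push about the other things on the bench.

Things in the scene. Friction and masses are not known exactly. Their poses are not given: they have to be found in the camera images.
- socket: white sloping socket block of the dock, fixed, 40 by 75 mm on top; its slot leans 0.45 rad from vertical. Origin: centre of the slot's mouth in the top face, 88 mm above the table. z points out along the slot (up and, at yaw 0, towards the robot), y along the slot's width, x across its thickness towards the lever hinge. Slot 12.6 mm (x) by 47 mm (y), with square edges
- dock: fixed base under the socket block, 150 by 100 mm. Origin: table level, 10 mm in +x from below the mouth. In the slot is a sprung brass floor, 48 mm deep when free, pressed down at most to 54 mm; it pushes back with about 2 N at first and 5.5 N fully down, so a cartridge just set in stands about 6 mm proud of home
- lever (a joint): clamp lever of the dock, rad: 0 = shut (lying across the slot towards socket -x), grows as it swings up and back, 2.15 = open stop. Below about 1.9 it is in the way of a gripper in line with the slot. Stiff hinge, stays where left: about 4.5 N at the grip turns it, about 7 N over the last 0.13 rad, pressing a cartridge down
- lever_grip (a point): middle of the lever's black end grip, 14 mm wide along socket y, 13 mm thick, 40 mm long. Lever frame: x from grip to hinge, y along the hinge; this point is at x -105, z +4 mm from the hinge (grip spans x -82 to -122). At joint 0 the lever frame is parallel to the socket's and this point is at x -60, z +44 mm in the socket's frame, clear in front of the block
- lever_hinge (a point): hinge axis of the lever, along socket y, at x +45, z +40 mm in the socket's frame. A 12 mm round rubber nose on the lever, 45 mm from the hinge, presses the top of the cartridge's tab
- cartridge: the long cartridge, white, loose, about 60 g: plate 10 (x) by 44 (y) by 60 mm (z) with a centred tab on top, 10 by 30 mm and 28 mm high (88 mm in all). Origin: centre of its underside, z up to the tab. Same either way round. Stands upright in one of the rack's slots. Fully home in the dock its origin is at z -54 mm in the socket's frame
- rack: grey cartridge rack, fixed, 130 (x) by 76 (y) by 30 mm high, three slots 38 mm apart in a row along its x, each 12.5 by 46.5 mm and 24 mm deep, floor 6 mm above the table. Origin: centre of underside
- short_a: short cartridge, white: like the long one but its plate is only 36 mm high (64 mm in all); in the rack; leave it. Origin: centre of underside
- short_b: second short cartridge, same as short_a; leave it
- microplate: clear microplate with wells, 127 by 85 by 13 mm, lying between dock and rack; leave it. Origin: centre of underside
- phone: black mobile phone, 75 by 150 by 8 mm, lying to the left, nearer the robot; leave it. Origin: centre of underside
- tip_box: white pipette tip box with yellow tips, 120 by 82 by 51 mm, at the far side; leave it. Origin: centre of underside
- tube_block: blue block with four clear tubes, 110 by 50 by 52 mm, at the far side; leave it. Origin: centre of underside
- spray_bottle: yellow spray bottle, 72 mm wide, 191 mm high, to the left; leave it standing. Origin: centre of underside
- reagent_bottle: amber bottle, 60 mm wide, 130 mm high, to the right; leave it standing. Origin: centre of underside
Mind the look-alikes: they are no part of the job. Leave any orange look-alike of the dock alone.

How it is judged:
By the outcome, as a careful person would: the job done as asked, in the order asked, and still so for the second after the job is handed in, with the robot touching nothing.
It also fails if it takes over 72 s, if anything falls off the work surface, if the arm or the gripper's body presses on something with over 40 N, if the wrist force passes 120 N, or if a joint passes its speed limit or range.

## Robot

A 6-joint arm with a two-finger parallel gripper is mounted at the origin on the work surface. World frame = base frame: x ahead of the robot, y to its left, z up, the work surface at z = 0. Lengths are in m, angles in degrees, forces in N, time in s.
With the tool pointing down it reaches from about 0.4 to 0.825 m from the base axis. Payload 7 kg.
Tool frame: the origin (TCP) lies at the very end of the fingers, on their centre line; the grasp point (between the pads) lies 19 mm behind it (ctrl.pinch_z is the distance from the TCP to the grasp point, in m); z points along the fingers, x is the direction in which the jaws open and shut, and the axes are right-handed (so a half turn about z gives the same grasp; the last joint's range is limited). The gripper opens to 88 mm and grips with 3 to 60 N. Pads are 19 mm wide; open, the fingers measure 130 mm over their backs; the gripper's body (78 mm by 193 mm) begins 47 mm behind the grasp point.
Start: joints at [-52.076, 20.546, 0.682, 0, -70.136, -16.507], TCP at [0.246, -0.628, 0.227] pointing down, gripper open.
Joint ranges: [-176.03, 176.03], [-82.01, 121.73], [-58.28, 71.71], [-173.87, 95.51], [-174.79, -0.11], [-173.66, 173.66]. Speed limits (degrees/s): [136.94, 136.94, 172.46, 180, 180, 180].

## Interface

Orientations are given as [roll, pitch, yaw] about the fixed x, y, z axes, in that order (R = Rz(yaw) Ry(pitch) Rx(roll)).
In Python, from plant import ctrl gives the robot as it stands.
- The arm moves only by the tool carry_out, never from a script. Its argument "increments" is a list of rows, each a list of 7 numbers: the turn, a rotation vector about the world's x, y, z in degrees, then the shift along the world's x, y, z in mm, then the closure, from 0 (fully open) to 1 (shut). In form: [[ax, ay, az, dx, dy, dz, grip], ...]. A call has 1 to 20 rows; each row is the pose to reach, as a shift and turn from the pose commanded when the call began; what a row does not reach only later rows make up. A row lasts 1/8 s, in which the tool goes at most 62.5 mm and 10.7 degrees, less where a joint would pass 70% of its speed; a pose out of reach is approached as far as the arm can. A call with a gripper value outside its range is refused whole. The fingers move at their own pace and stop on an object; the grip force is fixed at half the most. Time passes only in rows, so rows that repeat a pose let the fingers close. It gives the time, the measured TCP pose, the force and the opening at its end, in the units of the state.
- ctrl.get_obs(): the state, without advancing time (a new reading comes with each control period).
- ctrl.snapshot(name): name is "scene" or "top" or "wrist"; returns a dict with "pixels" (384x512x3 uint8, blue, green, red), "intrinsics" (3x3 intrinsics, pixels), "rvec" (rotation vector, rad) and "tvec" (3), from world to camera coordinates, as OpenCV has them; the wrist camera has in their place "hand_eye" (4x4, takes a point from camera to tool coordinates, whose origin is the TCP and whose axes are the tool frame's). Camera axes: x right, y down, z forward; pixel columns grow to the right and rows downward; lengths in m; the calibration is good to about 2 mm. A picture is of the moment at which its call begins: read the wrist's pose just before it. There is no depth.
- ctrl.close_job(): hands the job in, once; it reports no verdict.
Trained networks look in a picture, given as the dict that the camera call returned (one of the last four; its "shot" number tells which), for a name from the list of things; names that differ only in an ending like _2 or _b are one class to them, and where a whole thing is asked for, a point or a joint stands for the part that bears it (a point fixed in the world has none). Each returns a list of dicts, best first, with "confidence" (0 to 1); they miss things now and then, are a little off and sometimes report something else, mostly with a low value. They report only what shows in the picture. A call takes as long as a camera call. They do not tell look-alikes from the thing itself.
- ctrl.search_frame(picture, label): "centre" ([x, y, z] in m, in world coordinates, good to about 4 mm: the middle of the surface that is visible of it).
- ctrl.outline_of(picture, label): "pixels" (384x512 bool, what is visible of it).
The state is a dict: "clock": time; "joint_pos": joint angles; "qvel": joint speeds; "tau": joint torques, N m; "tool_pos": TCP position; "orientation": TCP orientation; "force": force on the tool from outside, world axes, zero at the start; "moment": the same for the moment, N m; "opening": finger opening in m.
Only numpy, scipy, OpenCV 4.12 (cv2) and the standard library are available. Lean on these libraries where they do the work, as an engineer would, in place of code of your own. Each camera call takes 0.05 s, during which the arm holds its last target. There are 200 camera calls.

## Working session

There is one attempt and no reset: what is moved stays moved. The work goes in short steps, Python scripts to look and compute and a tool call to move; the robot and the scene stay as the last step left them, time stands still between calls to the robot, and variables do not carry over. Pictures are saved under pics/ and viewed, about 8 in all and at most 12, crops included, and the job is handed in when it is done.

Besides the shell and the picture viewer there is one more tool, called by a JSON object that holds its "name" and its "arguments", one argument or row to a line. carry_out: Moves the arm, as the interface text tells. Its arguments: {"type":"object","properties":{"increments":{"type":"array"}},"required":["increments"]}

```bash
mkdir -p pics; ls
python3 - <<'E'
from plant import ctrl
import cv2,numpy as np
ims=[]
for n in("scene","top"):
    s=ctrl.snapshot(n); cv2.imwrite(f"pics/{n}0.png",s["pixels"])
    print(n,np.round(s["intrinsics"],1).tolist(),s["rvec"],s["tvec"])
    for l in("socket","dock","lever","lever_grip","cartridge","rack","short_a","microplate"):
        print(l,[(np.round(d["centre"],3).tolist(),round(d["confidence"],2)) for d in ctrl.search_frame(s,l)][:4])
E
```

```text
pics
scene [[367.4, 0.0, 252.7], [0.0, 367.4, 187.2], [0.0, 0.0, 1.0]] [ 2.02458039  0.82245929 -0.45202653] [-0.3382931  -0.06847133  1.4189729 ]
socket [([0.327, -0.225, 0.094], 0.93), ([0.578, 0.142, 0.1], 0.87), ([0.38, 0.006, 0.09], 0.71), ([0.195, 0.294, 0.094], 0.66)]
dock [([0.204, 0.286, 0.059], 0.81), ([0.402, 0.004, 0.057], 0.78), ([0.34, -0.229, 0.06], 0.68), ([0.599, 0.134, 0.062], 0.66)]
lever [([0.534, 0.167, 0.137], 0.61), ([0.331, 0.028, 0.128], 0.61), ([0.14, 0.313, 0.122], 0.53), ([0.375, 0.39, 0.005], 0.43)]
lever_grip [([0.528, 0.164, 0.142], 0.52), ([0.138, 0.314, 0.127], 0.42)]
cartridge [([0.591, -0.15, 0.065], 0.77)]
rack [([0.579, -0.181, 0.025], 0.74)]
short_a [([0.518, -0.169, 0.048], 0.71), ([0.553, -0.157, 0.047], 0.61)]
microplate [([0.604, -0.016, 0.012], 0.77)]
top [[370.7, 0.0, 255.8], [0.0, 370.7, 187.6], [0.0, 0.0, 1.0]] [ 2.10932675 -2.17104748  0.13164528] [0.01631049 0.49822773 1.04855806]
socket [([0.303, -0.197, 0.1], 0.94), ([0.181, 0.307, 0.101], 0.86), ([0.363, 0.025, 0.102], 0.62)]
dock [([0.307, -0.195, 0.063], 0.89), ([0.363, 0.021, 0.064], 0.87), ([0.558, 0.153, 0.063], 0.77), ([0.183, 0.297, 0.069], 0.61)]
lever [([0.269, -0.186, 0.128], 0.86), ([0.323, 0.028, 0.131], 0.59), ([0.138, 0.319, 0.133], 0.59), ([0.525, 0.172, 0.141], 0.53)]
lever_grip [([0.325, 0.028, 0.131], 0.8), ([0.525, 0.174, 0.141], 0.6), ([0.267, -0.189, 0.127], 0.52), ([0.14, 0.323, 0.131], 0.52)]
cartridge [([0.385, 0.386, 0.009], 0.73)]
rack [([0.54, -0.148, 0.032], 0.72)]
short_a [([0.544, -0.146, 0.029], 0.7), ([0.758, -0.18, 0.031], 0.26)]
microplate [([0.595, -0.008, 0.01], 0.68)]
```

View pics/scene0.png

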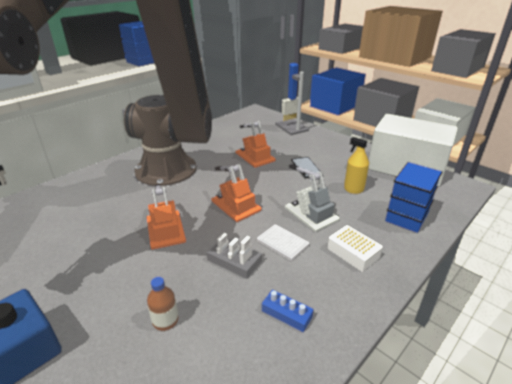

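View pics/top0.png

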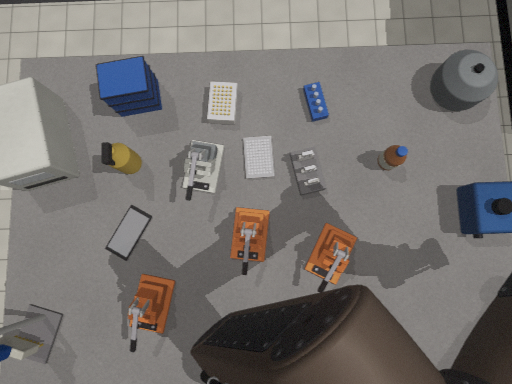

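Real (white) dock is around scene (315,210) / top (203,165), with its lever about half open. The rack is at top (308,170), and its far cartridge is the long one by the scene view. The three orange docks are look-alikes.

Run:
```python
from plant import ctrl
import numpy as np
o=ctrl.get_obs(); print(o["tool_pos"],o["orientation"],o["opening"],o["force"])
s=ctrl.snapshot("wrist"); print(s["intrinsics"].round(1).tolist(),np.round(s["hand_eye"],3).tolist())
from scipy.spatial.transform import Rotation as R
print(R.from_euler("xyz",o["orientation"],degrees=True).as_matrix().round(3))
```

```text
[ 0.24644433 -0.62835359  0.22653776] [ 1.79999351e+02 -4.39648619e-03  1.11416250e+02] 0.08745735102733002 [ 0.82593004 -0.55466048 -0.18901299]
[[282.1, 0.0, 255.3], [0.0, 282.1, 190.1], [0.0, 0.0, 1.0]] [[1.0, -0.001, 0.001, 0.001], [0.001, 0.97, 0.243, -0.064], [-0.001, -0.243, 0.97, -0.158], [0.0, 0.0, 0.0, 1.0]]
[[-0.365  0.931 -0.   ]
 [ 0.931  0.365  0.   ]
 [ 0.     0.    -1.   ]]
```

{"name": "carry_out", "arguments": {
  "increments": [
    [0,0,0,0,0,73,0.4],
    [0,0,-11,127,249,73,0.4],
    [0,0,-21.4,254,498,73,0.4],
    [0,0,-21.4,254,498,73,0.4],
    [0,0,-21.4,254,498,73,0.4],
    [0,0,-21.4,254,498,73,0.4],
    [0,0,-21.4,254,498,73,0.4],
    [0,0,-21.4,254,498,73,0.4],
    [0,0,-21.4,254,498,73,0.4],
    [0,0,-21.4,254,498,73,0.4],
    [0,0,-21.4,254,498,73,0.4],
    [0,0,-21.4,254,498,73,0.4],
    [0,0,-21.4,254,498,73,0.4]
  ]
}}

```text
clock: 2.58
tool_pos: [0.5, -0.1313, 0.2997]
orientation: [180.0, 0.0, 89.9]
force: [0.8, 0.3, 0.6]
opening: 0.0526
```

```bash
cat > h.py <<'E'
from plant import ctrl
import numpy as np, cv2
from scipy.spatial.transform import Rotation as R
def wrist(name):
    o=ctrl.get_obs(); s=ctrl.snapshot("wrist")
    T=np.eye(4); T[:3,:3]=R.from_euler("xyz",o["orientation"],degrees=True).as_matrix(); T[:3,3]=o["tool_pos"]
    s["T"]=T@s["hand_eye"]; s["K"]=s["intrinsics"]
    cv2.imwrite(f"pics/{name}.png",s["pixels"])
    print("tcp",np.round(o["tool_pos"],4),np.round(o["orientation"],2),"F",np.round(o["force"],1),"open",round(o["opening"],4),"t",o["clock"])
    return s
def onz(s,px,z):
    px=np.atleast_2d(np.asarray(px,float)); d=np.c_[px,np.ones(len(px))]@np.linalg.inv(s["K"]).T@s["T"][:3,:3].T
    c=s["T"][:3,3]; return c+d*((z-c[2])/d[:,2])[:,None]
def proj(s,P):
    P=np.atleast_2d(P); p=(P-s["T"][:3,3])@s["T"][:3,:3]; p=p@s["K"].T; return p[:,:2]/p[:,2:]
def find(s,*ls):
    for l in ls: print(l,[(np.round(d["centre"],4).tolist(),round(d["confidence"],2)) for d in ctrl.search_frame(s,l)][:3])
def mask(s,l):
    m=ctrl.outline_of(s,l); return [(d["pixels"].astype(np.uint8),d["confidence"]) for d in m]
E
python3 - <<'E'
from h import *
s=wrist("w1"); find(s,"cartridge","rack","short_a","socket","lever_grip")
for l in("rack","cartridge","short_a"):
    for m,c in mask(s,l)[:2]:
        x,y,w,hh=cv2.boundingRect(m); print(l,c,x,y,w,hh,cv2.minAreaRect(cv2.findNonZero(m)))
im=cv2.resize(s["pixels"],None,fx=1.5,fy=1.5); cv2.imwrite("pics/w1b.png",im)
E
```

```text
tcp [ 0.5    -0.1313  0.2997] [180.     0.    89.94] F [0.8 0.3 0.6] open 0.0526 t 2.575
cartridge [([0.5843, -0.144, 0.0652], 0.75), ([0.5104, -0.1589, 0.0626], 0.31)]
rack [([0.5362, -0.1502, 0.0285], 0.79)]
short_a [([0.5459, -0.1508, 0.055], 0.72), ([0.5106, -0.158, 0.061], 0.67)]
socket [([0.3684, 0.0172, 0.1028], 0.71), ([0.551, 0.1659, 0.0824], 0.67), ([0.3292, -0.2036, 0.0962], 0.61)]
lever_grip [([0.3502, 0.0233, 0.1403], 0.64), ([0.5158, 0.1698, 0.1319], 0.45), ([0.5451, -0.1511, 0.0594], 0.21)]
rack 0.95 210 148 64 85 ((241.22630310058594, 192.7861785888672), (82.64226531982422, 49.47930145263672), 78.2317123413086)
cartridge 0.98 232 210 30 25 ((247.41177368164062, 223.64707946777344), (21.828205108642578, 31.529630661010742), 75.96376037597656)
short_a 0.77 228 189 29 18 ((242.57693481445312, 197.88462829589844), (14.512594223022461, 29.41741943359375), 78.69007110595703)
```

View pics/w1b.png

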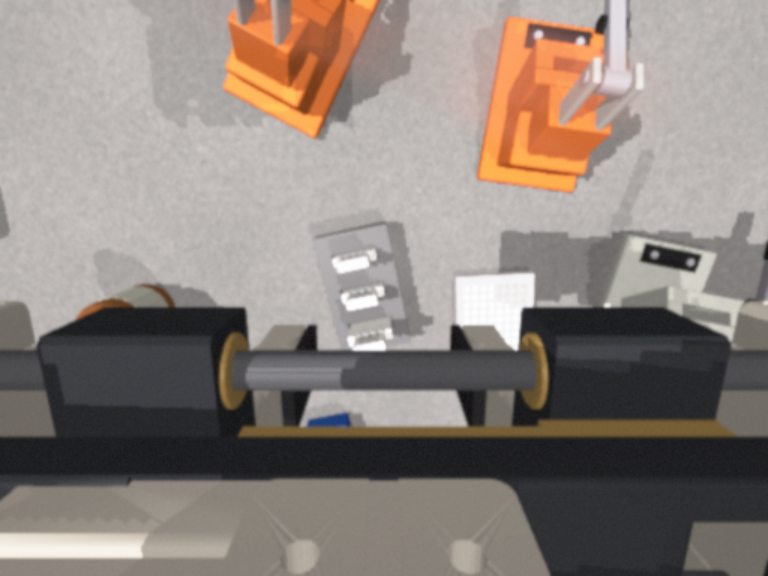

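{"name": "carry_out", "arguments": {
  "increments": [
    [0,0,0,160,160,10,0.4],
    [0,0,0,160,160,10,0.4],
    [0,0,0,160,160,10,0.4],
    [0,0,0,160,160,10,0.4],
    [0,0,0,160,160,10,0.4],
    [0,0,0,160,160,10,0.4],
    [0,0,0,160,160,10,0.4]
  ]
}}

```text
clock: 3.9
tool_pos: [0.66, 0.0289, 0.31]
orientation: [180.0, -0.0, 90.0]
force: [-0.1, -1.8, 0.5]
opening: 0.0525
```

Run:
```python
from h import *
s=wrist("w2"); find(s,"cartridge","rack","short_a","socket","dock","lever","lever_grip")
for l in("rack","cartridge","socket","lever_grip","dock"):
    for m,c in mask(s,l)[:2]:
        x,y,w,hh=cv2.boundingRect(m); print(l,round(c,2),x,y,w,hh,np.round(cv2.boxPoints(cv2.minAreaRect(cv2.findNonZero(m)))).tolist())
im=cv2.resize(s["pixels"][0:200,110:370],None,fx=3,fy=3,interpolation=cv2.INTER_CUBIC); cv2.imwrite("pics/w2b.png",im)
```

```text
tcp [0.66   0.0289 0.31  ] [179.98  -0.    89.98] F [-0.1 -1.8  0.5] open 0.0525 t 3.9
cartridge [([0.5861, -0.1359, 0.078], 0.83)]
rack [([0.5453, -0.1396, 0.0277], 0.74)]
short_a [([0.5503, -0.1467, 0.0585], 0.8), ([0.515, -0.1529, 0.0594], 0.56)]
socket [([0.5705, 0.1553, 0.109], 0.69), ([0.535, 0.1701, 0.1448], 0.62)]
dock [([0.4341, 0.0254, 0.0117], 0.66), ([0.5701, 0.1559, 0.0819], 0.61)]
lever [([0.5331, 0.1715, 0.1392], 0.87)]
lever_grip [([0.5326, 0.1698, 0.1387], 0.96)]
rack 0.85 93 35 82 102 [[92.0, 46.0], [148.0, 30.0], [175.0, 126.0], [119.0, 142.0]]
cartridge 0.85 109 107 47 15 [[109.0, 107.0], [155.0, 107.0], [155.0, 121.0], [109.0, 121.0]]
socket 0.78 317 0 90 144 [[299.0, 114.0], [397.0, -7.0], [452.0, 37.0], [354.0, 158.0]]
socket 0.72 109 107 48 13 [[109.0, 107.0], [156.0, 107.0], [156.0, 119.0], [109.0, 119.0]]
lever_grip 0.83 365 0 42 114 [[364.0, 110.0], [387.0, -4.0], [407.0, 0.0], [384.0, 114.0]]
dock 0.74 212 0 70 17 [[212.0, 0.0], [281.0, 0.0], [281.0, 16.0], [212.0, 16.0]]
dock 0.7 298 0 109 160 [[297.0, 147.0], [331.0, -16.0], [415.0, 2.0], [382.0, 165.0]]
```

View pics/w2b.png

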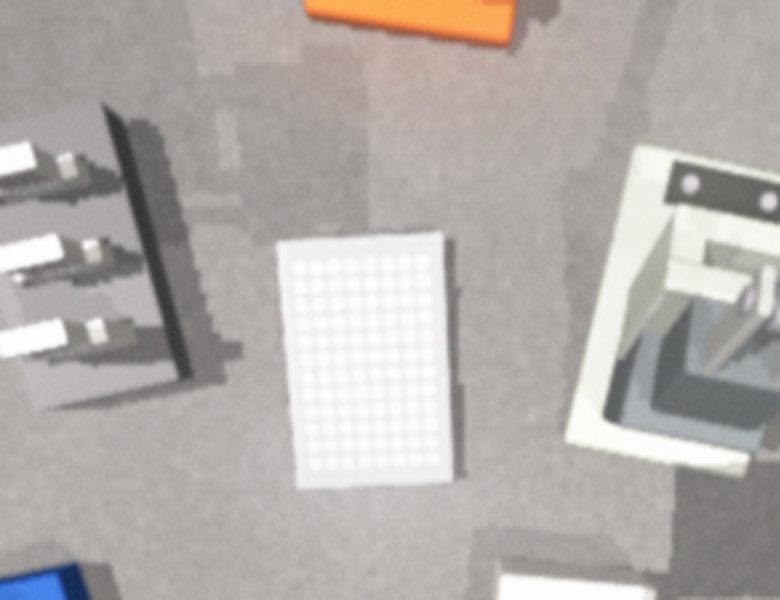

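Run:
```python
from h import *
o=ctrl.get_obs(); s=ctrl.snapshot("wrist"); T=np.eye(4); T[:3,:3]=R.from_euler("xyz",o["orientation"],degrees=True).as_matrix(); T[:3,3]=o["tool_pos"]
s["T"]=T@s["hand_eye"]; s["K"]=s["intrinsics"]
im=s["pixels"]
def show(n,P,z):
    Q=onz(s,P,z); d=Q[1]-Q[0]; print(n,z,Q.round(4)[:,:2].tolist(),"len",np.linalg.norm(d).round(4),"ang",np.degrees(np.arctan2(d[1],d[0])).round(2)); return Q
for z in(0.005,.01,.015,.02):show("dock left near->far",[(323.3,49),(299.5,147)],z)
show("dock far edge",[(299.5,147),(358,157)],.01)
show("rack right",[(145,34.3),(173.3,126)],.03)
# tabs: bright blobs
g=im.min(2); m=(g>215).astype(np.uint8); m[:, 180:]=0; m[140:]=0
n,l,st,c=cv2.connectedComponentsWithStats(m)
for i in range(1,n):
    if st[i,4]>30:
        b=cv2.minAreaRect(cv2.findNonZero((l==i).astype(np.uint8))); print(st[i],b, onz(s,[b[0]],.094)[0].round(4),onz(s,[b[0]],.07)[0].round(4))
cv2.imwrite("pics/w2c.png",cv2.resize(im[20:150,85:185],None,fx=6,fy=6,interpolation=cv2.INTER_CUBIC)[:600])
```

```text
dock left near->far 0.005 [[0.4931, 0.1336], [0.6391, 0.1033]] len 0.1492 ang -11.72
dock left near->far 0.01 [[0.4942, 0.1325], [0.6387, 0.1025]] len 0.1476 ang -11.72
dock left near->far 0.015 [[0.4953, 0.1314], [0.6382, 0.1018]] len 0.146 ang -11.72
dock left near->far 0.02 [[0.4964, 0.1303], [0.6377, 0.101]] len 0.1443 ang -11.72
dock far edge 0.01 [[0.6387, 0.1025], [0.6549, 0.1981]] len 0.097 ang 80.38
rack right 0.03 [[0.4796, -0.1233], [0.6051, -0.0925]] len 0.1293 ang 13.77
[ 97  47  24  13 198] ((108.4831314086914, 52.926963806152344), (8.61961555480957, 22.860715866088867), 77.00537872314453) [ 0.5171 -0.147   0.094 ] [ 0.512  -0.1585  0.07  ]
[107  78  23  12 184] ((117.85672760009766, 83.37920379638672), (8.319801330566406, 22.33604621887207), 77.00537872314453) [ 0.5519 -0.1398  0.094 ] [ 0.5491 -0.1508  0.07  ]
[107 106  24  13 202] ((118.82022094726562, 111.88763427734375), (8.844474792480469, 23.085575103759766), 77.00537872314453) [ 0.5861 -0.1426  0.094 ] [ 0.5855 -0.1538  0.07  ]
[138 106   6   7  31] ((140.5, 109.0), (6.0, 5.0), 90.0) [ 0.5826 -0.1146  0.094 ] [ 0.5818 -0.124   0.07  ]
```

View pics/w2c.png

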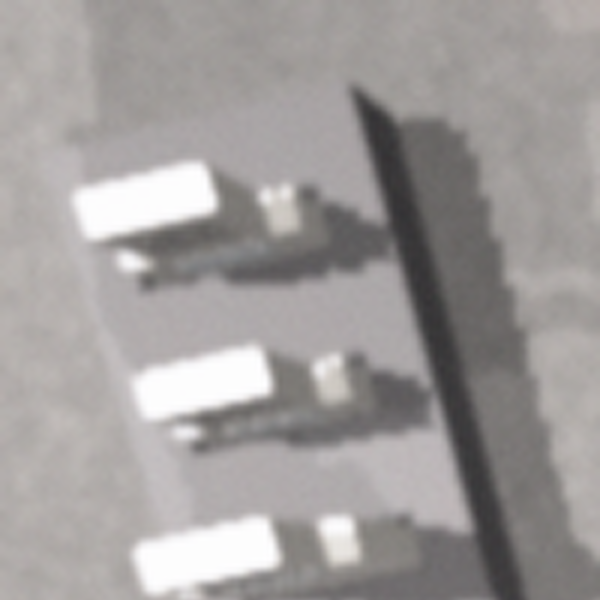

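The long cartridge is the bottom (far) one, tab at (118.8,111.9) px → (0.586,-0.143); the rack is yawed about 13°. Dock base edges give a yaw of about -11°. Now a look at the lever.

{"name": "carry_out", "arguments": {
  "increments": [
    [0,0,-11,-120,120,0,0.4],
    [0,0,-11,-120,120,0,0.4],
    [0,0,-11,-120,120,0,0.4],
    [0,0,-11,-120,120,0,0.4],
    [0,0,-11,-120,120,0,0.4],
    [0,0,-11,-120,120,0,0.4]
  ]
}}

```text
clock: 5.35
tool_pos: [0.541, 0.1491, 0.3093]
orientation: [-180.0, 0.0, 79.0]
force: [1.1, 1.1, -0.3]
opening: 0.0525
```

Run:
```python
from h import *
s=wrist("w3"); find(s,"socket","dock","lever","lever_grip")
psi=np.radians(-11);Rs=R.from_euler("z",psi).as_matrix()@R.from_euler("y",-0.45).as_matrix(); m=np.array([.566,.169,.088])
im=cv2.resize(s["pixels"][0:230,130:400],None,fx=2.6,fy=2.6,interpolation=cv2.INTER_CUBIC)
def draw(P,col):
    for q in proj(s,m+np.array(P)@Rs.T): cv2.circle(im,tuple(int(v) for v in (q-[130,0])*2.6),2,col,-1)
draw([[a*.020,b*.0375,0] for a in(-1,1) for b in(-1,1)],(0,0,255))
draw([[a*.0063,b*.0235,0] for a in(-1,1) for b in(-1,1)],(255,0,255))
H=np.array([.045,0,.040])
for th,c in((.4,(0,255,0)),(.5,(255,255,0)),(.6,(0,255,255))):
    d=np.array([-np.cos(th),0,np.sin(th)]);n=np.array([np.sin(th),0,np.cos(th)])
    draw([H,H+.105*d+.004*n,H+.122*d+.0*n],c)
cv2.imwrite("pics/w3b.png",im)
```

```text
tcp [0.541  0.1491 0.3093] [-1.7999e+02  2.0000e-02  7.8960e+01] F [ 1.1  1.1 -0.3] open 0.0525 t 5.35
socket [([0.5629, 0.1662, 0.1118], 0.85), ([0.3755, 0.0388, 0.1024], 0.8), ([0.3251, -0.1737, 0.0305], 0.66)]
dock [([0.5527, 0.1643, 0.0821], 0.75), ([0.3159, -0.1732, 0.0161], 0.75), ([0.5256, 0.1753, 0.1391], 0.73)]
lever [([0.3567, 0.0255, 0.1436], 0.56), ([0.5809, 0.3738, 0.133], 0.31)]
lever_grip [([0.5268, 0.1717, 0.1409], 0.81), ([0.3539, 0.0269, 0.1432], 0.6)]
```

View pics/w3b.png

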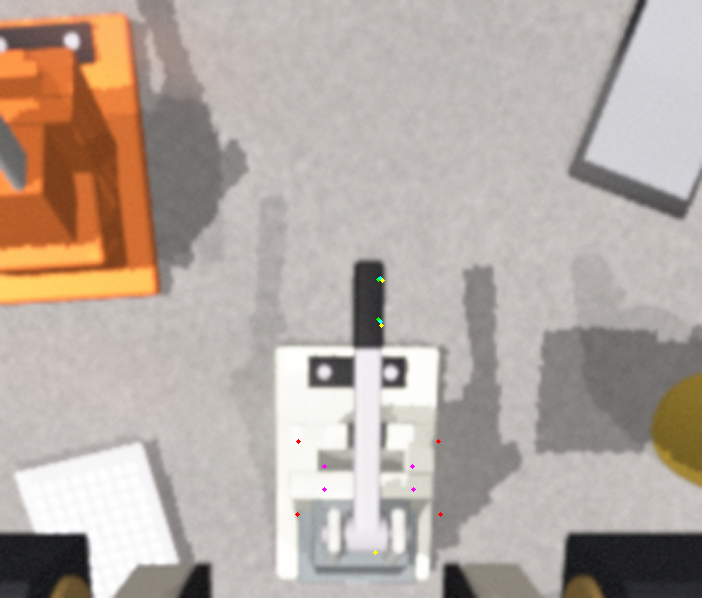

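```bash
cat >> h.py <<'E'
def sock(m,psi): return R.from_euler("z",psi).as_matrix()@R.from_euler("y",-0.45).as_matrix(), np.array([m[0],m[1],.088])
def lev(M,Rs,th,P):
    P=np.atleast_2d(P); d=np.array([-np.cos(th),0,np.sin(th)]);n=np.array([np.sin(th),0,np.cos(th)])
    L=np.array([.045,0,.04])+P[:,:1]*(-d)+P[:,1:2]*[0,1,0]+P[:,2:]*n
    return M+L@Rs.T
E
python3 - <<'E'
from h import *
from scipy.optimize import least_squares
o=ctrl.get_obs(); s=ctrl.snapshot("wrist"); T=np.eye(4); T[:3,:3]=R.from_euler("xyz",o["orientation"],degrees=True).as_matrix(); T[:3,3]=o["tool_pos"]
s["T"]=T@s["hand_eye"]; s["K"]=s["intrinsics"]
f=lambda a:np.array(a)/2.6+[130,0]
B=f([(276,347),(438,347),(276,578)]); G=f([(355,262),(384,262),(354,348),(383,347)])
def res(p,full=False):
    Rs,M=sock(p[:2],p[2]); Rz=R.from_euler("z",p[2]).as_matrix(); c=np.array([p[0],p[1],0])
    b=c+(np.array([[-.065,-.05,0],[-.065,.05,0],[.085,-.05,0]])@Rz.T)+[0,0,p[4]]
    g=lev(M,Rs,p[3],[(-.122,-.007,.004),(-.122,.007,.004),(-.082,-.007,.0105),(-.082,.007,.0105)])
    return np.r_[(proj(s,b)-B).ravel(),(proj(s,g)-G).ravel(),(p[4]-.012)*300]
r=least_squares(res,[.56,.165,-.19,.45,.01]); print(r.x.round(4),np.degrees(r.x[2]),r.fun.round(1))
Rs,M=sock(r.x[:2],r.x[2]); print("grip",lev(M,Rs,r.x[3],[[-.105,0,.004]]).round(4),"hinge",lev(M,Rs,0,[[0,0,0]]).round(4))
E
```

```text
[ 0.558   0.1664 -0.1938  0.3223  0.0184] -11.102617751741763 [-1.  -4.8  1.  -4.8  0.6 -2.5 -0.9  0.9  0.2  0.9 -0.5  3.2  0.8  3.6
  1.9]
grip [[0.478  0.1821 0.1342]] hinge [[0.5807 0.1619 0.1436]]
```

{"name": "carry_out", "arguments": {
  "increments": [
    [0,0,0,-63,33,-60,0.4],
    [0,0,0,-63,33,-110,0.4],
    [0,0,0,-63,33,-150,0.4],
    [0,0,0,-63,33,-190,0.4],
    [0,0,0,-63,33,-190,0.4],
    [0,0,0,-63,33,-190,1],
    [0,0,0,-63,33,-190,1],
    [0,0,0,-63,33,-190,1],
    [0,0,0,-63,33,-190,1],
    [0,0,0,-63,33,-190,1]
  ]
}}

```text
clock: 6.9
tool_pos: [0.4772, 0.1806, 0.12]
orientation: [-180.0, 0.2, 79.0]
force: [1.1, -9.5, 3.9]
opening: 0.0138
```

{"name": "carry_out", "arguments": {
  "increments": [
    [0,0,0,0.4,-1,11.5,1],
    [0,0,0,1.5,-1.3,22.8,1],
    [0,0,0,3.5,-1.7,32,1],
    [0,0,0,6.1,-2.2,40.5,1],
    [0,0,0,9.5,-3,49,1],
    [0,0,0,13.7,-3.7,57.1,1],
    [0,0,0,18.5,-4.6,64.8,1],
    [0,0,0,24,-5.7,72.1,1],
    [0,0,0,24,-5.7,72.1,1]
  ]
}}

```text
clock: 8.02
tool_pos: [0.4988, 0.1761, 0.1921]
orientation: [-179.7, 0.1, 79.0]
force: [-14.5, -1.1, 5.9]
opening: 0.0135
```

{"name": "carry_out", "arguments": {
  "increments": [
    [0,0,0,3,-0.6,8,1],
    [0,0,0,10.3,-2,16,1],
    [0,0,0,17,-3.3,22.5,1],
    [0,0,0,25,-4.9,27.5,1],
    [0,0,0,33,-6.4,32.5,1],
    [0,0,0,41.3,-8.1,36,1],
    [0,0,0,50,-9.8,39,1],
    [0,0,0,58.8,-11.6,41.5,1],
    [0,0,0,58.8,-11.6,41.5,1]
  ]
}}

```text
clock: 9.15
tool_pos: [0.5603, 0.1639, 0.2347]
orientation: [-180.0, 0.1, 79.0]
force: [-5.8, -6.0, 2.8]
opening: 0.0132
```

{"name": "carry_out", "arguments": {
  "increments": [
    [0,0,0,9,-1,1.5,1],
    [0,0,0,18.3,-2.8,2.3,1],
    [0,0,0,27.4,-4.6,2.3,1],
    [0,0,0,36,-6.2,1.5,1],
    [0,0,0,37,-6.4,1.5,1],
    [0,0,0,37,-6.4,1.5,1]
  ]
}}

```text
clock: 9.9
tool_pos: [0.599, 0.1591, 0.2364]
orientation: [179.8, -0.1, 79.0]
force: [2.3, -0.1, 0.2]
opening: 0.001
```

Lost the grip in that stretch (opening 1 mm), so I'll look.

Run:
```python
from h import *
s=wrist("w4"); a=s["pixels"]; sc=ctrl.snapshot("scene")["pixels"][140:240,260:370]
find(s,"lever_grip","lever","socket")
cv2.imwrite("pics/w4b.png",np.hstack([a[:,60:440],cv2.resize(sc,(420,384),interpolation=cv2.INTER_CUBIC)]))
```

```text
tcp [0.599  0.1591 0.2364] [ 1.7979e+02 -1.1000e-01  7.9020e+01] F [ 2.3 -0.1  0.2] open 0.001 t 9.9
lever_grip [([0.5762, 0.1635, 0.2353], 0.63)]
lever [([0.578, 0.1642, 0.237], 0.95)]
socket [([0.5752, 0.162, 0.0968], 0.88), ([0.4048, 0.0289, 0.0873], 0.83)]
```

View pics/w4b.png

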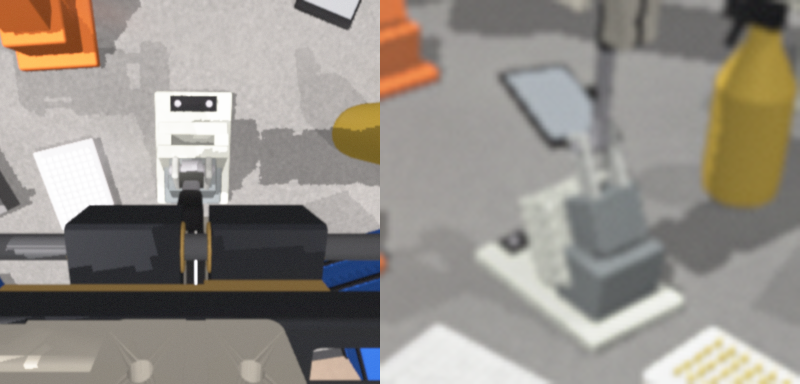

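The lever stands near vertical, about θ≈1.9–2.0, with its grip just on the robot side of the fingers (left panel, (190,205)). I'll hop over and push it back from the front.

{"name": "carry_out", "arguments": {
  "increments": [
    [0,0,0,0,0,55,1],
    [0,0,0,0,0,60,1],
    [0,0,0,-59,11.5,60,1],
    [0,0,0,-73,14.5,60,1],
    [0,0,0,-73,14.5,60,1],
    [0,0,0,-73,14.5,0,1],
    [0,0,0,-73,14.5,0,1],
    [0,0,0,-60,11.8,0,1],
    [0,0,0,-50,9.8,0,1],
    [0,0,0,-40,7.8,0,1],
    [0,0,0,-33,6.5,0,1],
    [0,0,0,-33,6.5,0,1]
  ]
}}

```text
clock: 11.65
tool_pos: [0.5648, 0.1652, 0.2347]
orientation: [180.0, -0.0, 79.0]
force: [-0.1, -0.1, 0.5]
opening: 0.0005
```

{"name": "carry_out", "arguments": {
  "increments": [
    [0,0,0,4,-0.8,0,1],
    [0,0,0,8,-1.6,0,1],
    [0,0,0,12,-2.3,0,1],
    [0,0,0,16,-3,0,1],
    [0,0,0,20,-3.8,0,1],
    [0,0,0,20,-3.8,0,1]
  ]
}}

```text
clock: 12.4
tool_pos: [0.5789, 0.1622, 0.2339]
orientation: [-179.4, 0.1, 79.0]
force: [-28.6, 8.8, 12.0]
opening: 0.0004
```

{"name": "carry_out", "arguments": {
  "increments": [
    [0,0,0,-50,10,0,1],
    [0,0,0,-50,10,60,0.4],
    [0,0,0,-50,-10,75,0.4],
    [0,0,0,-50,-10,75,0.4]
  ]
}}

```text
clock: 12.9
tool_pos: [0.5359, 0.1513, 0.312]
orientation: [179.7, -0.2, 79.0]
force: [0.4, 0.1, -0.6]
opening: 0.025
```

Run:
```python
from h import *
s=wrist("w5"); find(s,"socket","lever","lever_grip")
Rs,M=sock([.558,.1664],-.194)
b=proj(s,[M])[0]; print("mouth px",b)
im=s["pixels"]; x0,y0=int(b[0])-60,max(0,int(b[1])-70)
c=cv2.resize(im[y0:y0+115,x0:x0+130],None,fx=5,fy=5,interpolation=cv2.INTER_CUBIC)
for P,col in(([[a*.020,q*.0375,0] for a in(-1,1) for q in(-1,1)],(0,0,255)),([[a*.0063,q*.0235,0] for a in(-1,1) for q in(-1,1)],(255,0,255))):
    for q in proj(s,M+np.array(P)@Rs.T): cv2.circle(c,tuple(int(v) for v in (q-[x0,y0]+.5)*5),2,col,-1)
for th,col in((2.15,(0,255,0)),(1.95,(255,255,0))):
    for q in proj(s,lev(M,Rs,th,[[-.122,-.007,.0105],[-.122,.007,.0105],[0,0,0]])): cv2.circle(c,tuple(int(v) for v in (q-[x0,y0]+.5)*5),3,col,-1)
print(x0,y0); cv2.imwrite("pics/w5b.png",c)
```

```text
tcp [0.5359 0.1513 0.312 ] [179.75  -0.19  78.97] F [ 0.4  0.1 -0.6] open 0.025 t 12.9
socket [([0.5715, 0.1594, 0.0963], 0.96), ([0.3732, 0.0352, 0.1027], 0.83), ([0.3251, -0.1752, 0.0322], 0.67)]
lever [([0.3516, 0.0292, 0.1429], 0.92), ([0.582, 0.1573, 0.194], 0.81)]
lever_grip [([0.3506, 0.0277, 0.141], 0.92), ([0.5846, 0.1554, 0.1913], 0.86)]
mouth px [267.35982595 181.24747072]
207 111
```

View pics/w5b.png

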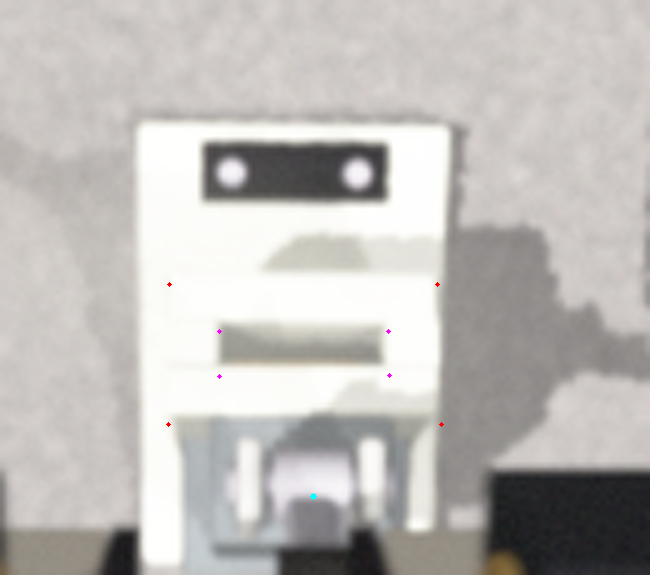

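Slot is clear: corners at crop (220,325)-(383,364), centred about 2.8 mm robotward of the model, and yaw -11° is confirmed. The lever is back out of the way. On to the cartridge.

{"name": "carry_out", "arguments": {
  "increments": [
    [0,0,8,10,-60,0,0.25],
    [0,0,16,30,-120,0,0.25],
    [0,0,24,51,-294,0,0.25],
    [0,0,24,51,-294,0,0.25],
    [0,0,24,51,-294,0,0.25],
    [0,0,24,51,-294,0,0.25],
    [0,0,24,51,-294,-60,0.25],
    [0,0,24,51,-294,-120,0.25],
    [0,0,24,51,-294,-130,0.25],
    [0,0,24,51,-294,-130,0.25]
  ]
}}

```text
clock: 14.35
tool_pos: [0.586, -0.1421, 0.1803]
orientation: [-180.0, 0.0, 103.1]
force: [0.5, -0.8, 0.1]
opening: 0.0657
```

Run:
```python
from h import *
s=wrist("w6"); im=s["pixels"]; find(s,"cartridge")
c=cv2.resize(im[130:270,180:330],None,fx=4,fy=4,interpolation=cv2.INTER_CUBIC)
Rz=R.from_euler("z",13,degrees=True).as_matrix()
for q in proj(s,np.array([.586,-.1427,.094])+np.array([[a*.005,b*.015,0] for a in(-1,1) for b in(-1,1)])@Rz.T): cv2.circle(c,tuple(int(v) for v in (q-[180,130]+.5)*4),3,(0,0,255),-1)
cv2.imwrite("pics/w6b.png",c)
```

```text
tcp [ 0.586  -0.1421  0.1803] [-1.7997e+02  4.0000e-02  1.0308e+02] F [ 0.5 -0.8  0.1] open 0.0657 t 14.35
cartridge [([0.5834, -0.1498, 0.0749], 0.83)]
```

View pics/w6b.png

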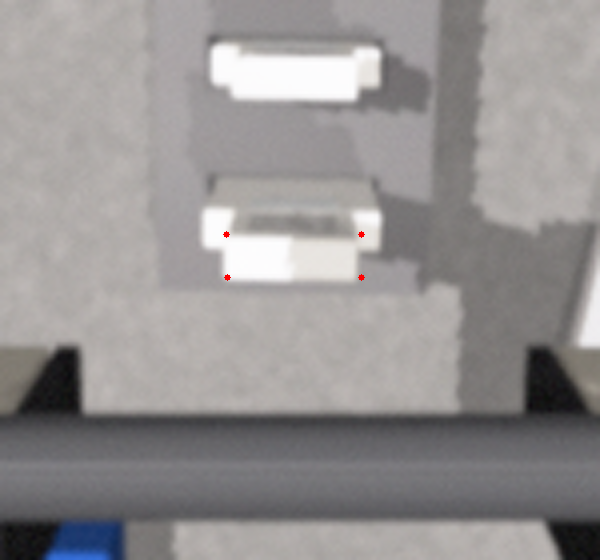

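The tab shows at crop (222–358, 235–281), agreeing with the model to 1 mm. It is aligned between the fingers, so descend.

{"name": "carry_out", "arguments": {
  "increments": [
    [0,0,0,0.6,-1.5,-50,0.25],
    [0,0,0,0.6,-1.5,-90,0.25],
    [0,0,0,0.6,-1.5,-111,0.25],
    [0,0,0,0.6,-1.5,-111,0.25],
    [0,0,0,0.6,-1.5,-111,0.25],
    [0,0,0,0.6,-1.5,-111,1],
    [0,0,0,0.6,-1.5,-111,1],
    [0,0,0,0.6,-1.5,-111,1],
    [0,0,0,0.6,-1.5,-111,1],
    [0,0,0,0.6,-1.5,-111,1]
  ]
}}

```text
clock: 15.7
tool_pos: [0.5859, -0.1439, 0.0687]
orientation: [180.0, 0.0, 103.0]
force: [-0.7, 0.1, 0.5]
opening: 0.0297
```

{"name": "carry_out", "arguments": {
  "increments": [
    [0,0,0,0,0,20,1],
    [0,0,0,0,0,60,1],
    [0,0,0,0,0,110,1],
    [0,0,0,0,0,160,1],
    [0,0,0,0,0,160,1]
  ]
}}

```text
clock: 16.32
tool_pos: [0.5881, -0.1441, 0.2333]
orientation: [179.6, 0.1, 103.0]
force: [-0.6, 0.8, -1.6]
opening: 0.0296
```

Run:
```python
from h import *
s=wrist("w7"); im=s["pixels"]
x0,y0=180,120
c=cv2.resize(im[y0:270,x0:330],None,fx=4,fy=4,interpolation=cv2.INTER_CUBIC)
# model in tool frame: bottom at tool z .0627, shoulder z .0027
T=s["T"]@np.linalg.inv(s["hand_eye"])
def dr(P,col):
    P=np.array(P)@T[:3,:3].T+T[:3,3]
    for q in proj(s,P): cv2.circle(c,tuple(int(v) for v in (q-[x0,y0]+.5)*4),3,col,-1)
dr([[a*.022,b*.005,.0627] for a in(-1,1) for b in(-1,)],(0,0,255)); dr([[a*.022,-.005,.0027] for a in(-1,1)],(255,0,255)); 
cv2.imwrite("pics/w7b.png",c)
o=ctrl.get_obs(); R0=R.from_euler("xyz",[180,0,103],degrees=True)
Rs,M=sock([.5552,.1665],np.radians(-11.05)); Rt=np.c_[Rs[:,1],Rs[:,0],-Rs[:,2]]
print("rotvec",(R.from_matrix(Rt)*R0.inv()).as_rotvec(degrees=True).round(2), "z",Rs[:,2].round(4),"x",Rs[:,0].round(4),"y",Rs[:,1].round(4))
for d in(.06,.02,.005,0,-.048): print(d,(M+Rs[:,2]*(d+.0627)).round(4))
```

```text
tcp [ 0.5881 -0.1441  0.2333] [1.7956e+02 1.3000e-01 1.0304e+02] F [-0.6  0.8 -1.6] open 0.0296 t 16.325
rotvec [  0.44 -25.97 -23.64] z [-0.4269  0.0834  0.9004] x [ 0.8838 -0.1726  0.435 ] y [0.1917 0.9815 0.    ]
0.06 [0.5028 0.1767 0.1985]
0.02 [0.5199 0.1734 0.1625]
0.005 [0.5263 0.1721 0.149 ]
0 [0.5284 0.1717 0.1445]
-0.048 [0.5489 0.1677 0.1012]
```

View pics/w7b.png

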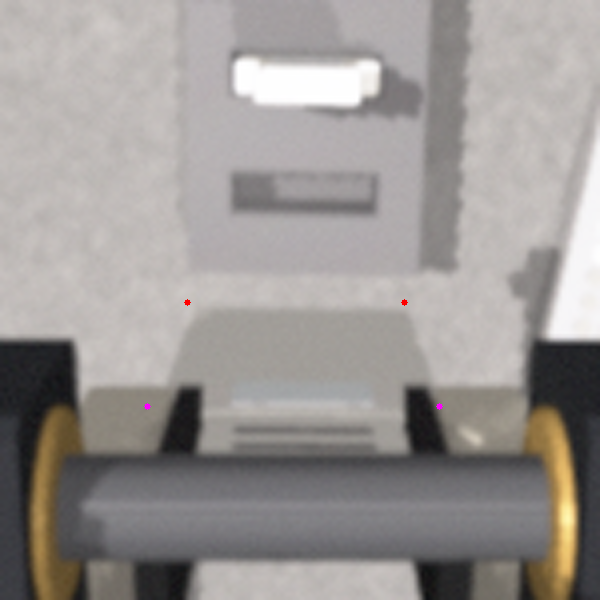

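{"name": "carry_out", "arguments": {
  "increments": [
    [0,0,0,-10,50,0,1],
    [0.1,-8,-7,-30,110,0,1],
    [0.3,-16,-15,-50,170,0,1],
    [0.44,-25.97,-23.64,-70,230,0,1],
    [0.44,-25.97,-23.64,-84,290,-10,1],
    [0.44,-25.97,-23.64,-84,318.5,-30,1],
    [0.44,-25.97,-23.64,-84,318.5,-30,1],
    [0.44,-25.97,-23.64,-75,317,-48,1],
    [0.44,-25.97,-23.64,-67,315,-67,1],
    [0.44,-25.97,-23.64,-67,315,-67,1],
    [0.44,-25.97,-23.64,-67,315,-67,1]
  ]
}}

```text
clock: 17.75
tool_pos: [0.5321, 0.1574, 0.1812]
orientation: [157.5, -0.2, 80.4]
force: [-0.5, -0.2, -0.4]
opening: 0.03
```

```bash
cat > hov.py <<'E'
from h import *
import sys
s=wrist(sys.argv[1]); im=s["pixels"]; x0,y0=190,110; d=float(sys.argv[2])
c=cv2.resize(im[y0:250,x0:340],None,fx=4,fy=4,interpolation=cv2.INTER_CUBIC)
Rs,M=sock([.5548,.1646],np.radians(-11.05))
o=ctrl.get_obs(); L=(o["tool_pos"]-M)@Rs; print("tcp in socket",L.round(4))
Q=Rs.T@R.from_euler("xyz",o["orientation"],degrees=True).as_matrix(); print(Q.round(4).tolist())
def dr(P,col):
    for q in proj(s,M+np.array(P)@Rs.T): cv2.circle(c,tuple(int(v) for v in (q-[x0,y0]+.5)*4),2,col,-1)
dr([[a*.0063,b*.0235,0] for a in(-1,1) for b in(-1,1)],(255,0,255))
dr([[-.005,L[1]+b*.022,L[2]-.0627] for b in(-1,1)],(0,0,255))
cv2.imwrite(f"pics/{sys.argv[1]}b.png",c)
E
python3 hov.py w8 .02
```

```text
tcp [0.5321 0.1574 0.1812] [157.46  -0.17  80.43] F [-0.5 -0.2 -0.4] open 0.03 t 17.75
tcp in socket [ 0.0221 -0.0111  0.0934]
[[-0.0218, 0.9982, -0.0562], [0.9997, 0.0226, 0.0134], [0.0146, -0.0559, -0.9983]]
```

View pics/w8b.png

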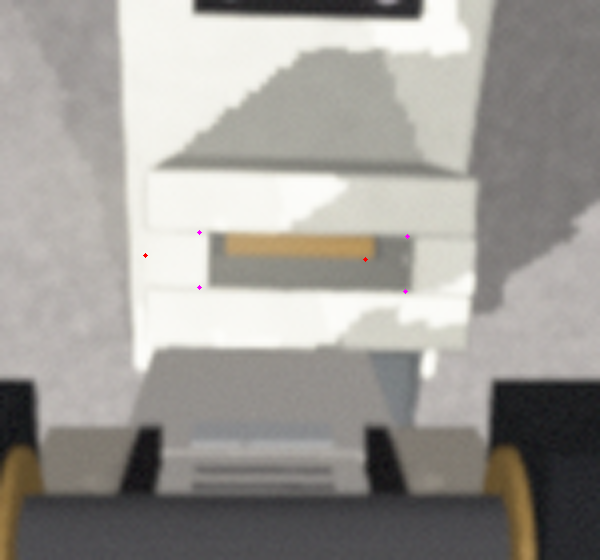

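The arm was still under way. The slot shows at crop (209–411, 232–290) with the brass floor visible and the lever clear. Let it settle.

{"name": "carry_out", "arguments": {
  "increments": [
    [0,0,0,0,0,0,1],
    [0,0,0,0,0,0,1],
    [0,0,0,0,0,0,1],
    [0,0,0,0,0,0,1]
  ]
}}

```text
clock: 18.3
tool_pos: [0.5326, 0.158, 0.1818]
orientation: [157.4, -0.2, 80.5]
force: [0.1, 0.6, -0.7]
opening: 0.0297
```

```bash
python3 hov.py w9 .02
```

```text
tcp [0.5326 0.158  0.1818] [157.41  -0.24  80.46] F [ 0.1  0.6 -0.7] open 0.0297 t 18.3
tcp in socket [ 0.0223 -0.0107  0.0934]
[[-0.022, 0.9982, -0.056], [0.9996, 0.0228, 0.0139], [0.0152, -0.0557, -0.9983]]
```

```bash
cat > tgt.py <<'E'
from h import *
import sys
x,y,d=[float(v) for v in sys.argv[1:4]]
Rs,M=sock([.5548,.1646],np.radians(-11.05)); Rt=np.c_[Rs[:,1],Rs[:,0],-Rs[:,2]]
o=ctrl.get_obs(); R0=R.from_euler("xyz",o["orientation"],degrees=True)
print((R.from_matrix(Rt)*R0.inv()).as_rotvec(degrees=True).round(2),((M+Rs@[x,y,d+.0627]-o["tool_pos"])*1000).round(1))
E
python3 tgt.py -.0012 0 .02; python3 tgt.py -.0012 0 .01
```

```text
[-0.8  -3.1  -1.52] [-14.1  13.7 -19.8]
[-0.8  -3.1  -1.52] [ -9.8  12.8 -28.8]
```

{"name": "carry_out", "arguments": {
  "increments": [
    [-0.8,-3.1,-1.52,-14.1,13.7,-19.8,1],
    [-0.8,-3.1,-1.52,-14.1,13.7,-19.8,1],
    [-0.8,-3.1,-1.52,-9.8,12.8,-28.8,1],
    [-0.8,-3.1,-1.52,-9.8,12.8,-28.8,1],
    [-0.8,-3.1,-1.52,-9.8,12.8,-28.8,1],
    [-0.8,-3.1,-1.52,-9.8,12.8,-28.8,1]
  ]
}}

```text
clock: 19.1
tool_pos: [0.5368, 0.1575, 0.1745]
orientation: [157.6, -0.2, 80.5]
force: [-0.4, 0.2, -0.7]
opening: 0.03
```

```bash
sed -i 's/fx=4,fy=4/fx=5,fy=5/; s/+.5)\*4/+.5)*5/; s/y0:250,x0:340/y0+40:250,x0:340/; s/x0,y0=190,110/x0,y0=190,110/' h.py; sed -i 's/im\[y0:250,x0:340\],None,fx=4,fy=4/im[y0:230,x0:340],None,fx=5,fy=5/; s/+.5)\*4/+.5)*5/' hov.py; python3 hov.py w10 .01
```

```text
tcp [0.5368 0.1575 0.1745] [157.63  -0.25  80.48] F [-0.4  0.2 -0.7] open 0.03 t 19.1
tcp in socket [ 0.023  -0.0104  0.085 ]
[[-0.0221, 0.998, -0.0597], [0.9996, 0.023, 0.0143], [0.0157, -0.0594, -0.9981]]
```

View pics/w10b.png

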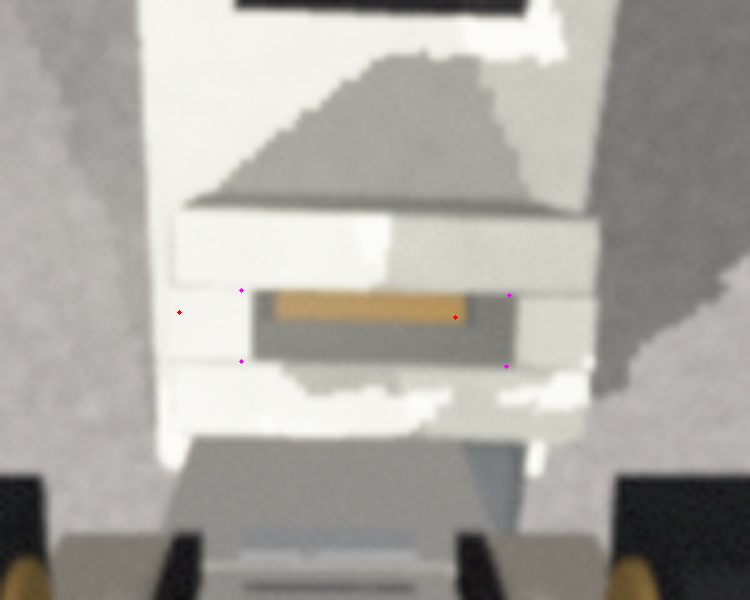

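```bash
python3 - <<'E'
from h import *
o=ctrl.get_obs(); print(np.round(o["joint_pos"],2),np.round(o["qvel"],2),np.round(o["tau"],1))
E
python3 tgt.py -.0012 0 .01
```

```text
[  45.75    1.51  -47.23   34.94  -32.82 -173.6 ] [ 0.07 -0.14  0.06  0.11 -0.07 -0.05] [ -0.  -26.8  24.7   4.8   0.1   0. ]
[-0.86 -3.31 -1.54] [-14.1  13.3 -21.6]
```

Joint 6 sits on its limit (-173.6°), which is what blocked the last few degrees. The cartridge is the same either way round, so I'll back off and turn the tool half a turn. (That was picture 12, so I go on by numbers from here.)

```bash
cat > tgt.py <<'E'
from h import *
import sys
x,y,d=[float(v) for v in sys.argv[1:4]]; ks=[float(v) for v in sys.argv[4:]] or [180]
Rs,M=sock([.5548,.1646],np.radians(-11.05)); Rt=np.c_[Rs[:,1],Rs[:,0],-Rs[:,2]]
o=ctrl.get_obs(); R0=R.from_euler("xyz",o["orientation"],degrees=True)
print("tcp_s",(((o["tool_pos"]-M)@Rs)*1000).round(2),"j6",o["joint_pos"][5],"F",o["force"].round(1),"Fs",(o["force"]@Rs).round(1),"open",o["opening"])
for k in ks: print(k,(R.from_rotvec(np.radians(k)*Rs[:,2])*R.from_matrix(Rt)*R0.inv()).as_rotvec(degrees=True).round(2),((M+Rs@[x,y,d+.0627]-o["tool_pos"])*1000).round(1))
E
python3 tgt.py 0 0 .09 45 90 135 170
```

```text
tcp_s [ 22.98 -10.37  85.03] j6 -173.59971553617444 F [-0.4 -0.2 -0.9] Fs [-0.7 -0.2 -0.7] open 0.029920469126305572
45.0 [-18.87   0.05  39.57] [-47.2  19.8  50.9]
90.0 [-36.73   3.76  80.72] [-47.2  19.8  50.9]
135.0 [-54.4    7.91 121.91] [-47.2  19.8  50.9]
170.0 [-67.97  11.53 153.99] [-47.2  19.8  50.9]
```

{"name": "carry_out", "arguments": {
  "increments": [
    [0,0,0,-47,20,51,1],
    [-5,0,10,-47,20,51,1],
    [-10,0,20,-47,20,51,1],
    [-18.87,0.05,39.57,-47,20,51,1],
    [-18.87,0.05,39.57,-47,20,51,1],
    [-36.73,3.76,80.72,-47,20,51,1],
    [-36.73,3.76,80.72,-47,20,51,1],
    [-36.73,3.76,80.72,-47,20,51,1],
    [-36.73,3.76,80.72,-47,20,51,1],
    [-54.4,7.91,121.91,-47,20,51,1],
    [-54.4,7.91,121.91,-47,20,51,1],
    [-54.4,7.91,121.91,-47,20,51,1],
    [-54.4,7.91,121.91,-47,20,51,1],
    [-67.97,11.53,153.99,-47,20,51,1],
    [-67.97,11.53,153.99,-47,20,51,1],
    [-67.97,11.53,153.99,-47,20,51,1],
    [-67.97,11.53,153.99,-47,20,51,1],
    [-67.97,11.53,153.99,-47,20,51,1],
    [-67.97,11.53,153.99,-47,20,51,1]
  ]
}}

```text
clock: 21.52
tool_pos: [0.4898, 0.1776, 0.2255]
orientation: [-154.6, 4.4, -110.2]
force: [-0.4, 0.5, -0.1]
opening: 0.0298
```

```bash
python3 tgt.py 0 0 .04
```

```text
tcp_s [1.100e-01 2.500e-01 1.527e+02] j6 -13.259775515017347 F [-0.4  0.5 -0.1] Fs [-0.5  0.4  0.1] open 0.0298158010793642
180 [-4.36  0.86  9.14] [ 21.2  -4.4 -45.1]
```

Works. Finish the turn and hover with the underside 40 mm above the mouth, then measure.

{"name": "carry_out", "arguments": {
  "increments": [
    [-4.36,0.86,9.14,0,0,0,1],
    [-4.36,0.86,9.14,10,-2,-22,1],
    [-4.36,0.86,9.14,21.2,-4.4,-45.1,1],
    [-4.36,0.86,9.14,21.2,-4.4,-45.1,1],
    [-4.36,0.86,9.14,21.2,-4.4,-45.1,1],
    [-4.36,0.86,9.14,21.2,-4.4,-45.1,1]
  ]
}}

```text
clock: 22.28
tool_pos: [0.5112, 0.1737, 0.1815]
orientation: [-154.2, 0.0, -100.9]
force: [-0.2, -0.7, 0.2]
opening: 0.0298
```

```bash
python3 tgt.py 0 0 .03
python3 - <<'E'
from h import *
s=wrist("w11"); im=s["pixels"]; g=cv2.cvtColor(im,cv2.COLOR_BGR2GRAY)
Rs,M=sock([.5548,.1646],np.radians(-11.05))
print("slot corners",proj(s,M+np.array([[a*.0063,b*.0235,0] for a in(-1,1) for b in(-1,1)])@Rs.T).round(1).tolist())
print("block",proj(s,M+np.array([[a*.02,b*.0375,0] for a in(-1,1) for b in(-1,1)])@Rs.T).round(1).tolist())
o=ctrl.get_obs(); T=s["T"]@np.linalg.inv(s["hand_eye"])
print("cart bottom",proj(s,np.array([[a*.022,-.005,.0627] for a in(-1,1)])@T[:3,:3].T+T[:3,3]).round(1).tolist())
np.set_printoptions(linewidth=250)
print("rows 120..215 step2 , cols 200..320 step5"); 
for r in range(120,216,3): print(r,g[r,196:322:5])
E
```

```text
tcp_s [  0.51   0.59 103.54] j6 -7.20287234353094 F [-0.2 -0.7  0.2] Fs [ 0.1 -0.7  0.2] open 0.029751499090894102
180 [ 0.01  0.05 -0.14] [  4.1  -1.4 -10. ]
tcp [0.5112 0.1737 0.1815] [-154.16    0.   -100.91] F [-0.2 -0.7  0.2] open 0.0298 t 22.275
slot corners [[282.3, 196.2], [233.3, 196.2], [282.6, 183.4], [233.1, 183.4]]
block [[296.3, 209.8], [219.2, 209.7], [297.9, 169.2], [217.9, 169.1]]
cart bottom [[230.2, 195.5], [284.5, 195.4]]
rows 120..215 step2 , cols 200..320 step5
120 [175 165 178 177 171 173 174 171 174 172  31  24  24  25  27 102 173 176 173 176 170 170 172 177 177 172]
123 [168 170 180 172 174 170 175 170 168 169 159  95  98  94 149 162 171 170 179 178 167 176 176 178 167 178]
126 [170 176 176 178 178 176 147 167 170 167 170 103 102 103 161 167 165 168 162 177 178 176 173 179 172 178]
129 [173 173 174 181 174 197 147 166 131 128 129 100 105 107 134 134 134 166 167 175 175 170 177 171 174 175]
132 [174 170 171 174 177 252 155 155 160 163 166 104 105 109 163 144 164 160 169 249 189 174 174 169 174 171]
135 [176 172 175 172 131 251 152 145 172 122 139 101 107 108 1
[... 2207 characters left out ...]
160 226 241 239 227 151 151 166 174 165]
198 [118 121 122 117 174 245 244 206 211 212 212 213 215 217 212 212 212 224 244 242 226 155 150 159 173 165]
201 [118 120 120 119 176 245 233 205 203 202 204 205 205 203 204 204 204 208 249 243 220 152 152 163 169 168]
204 [ 93 114 117 121 178 245 211 205 206 205 205 205 203 204 207 206 206 205 248 244 226 149 152 154 133 128]
207 [ 35 122 114 121 174 238 205 203 204 204 204 208 204 205 206 205 207 206 245 248 227 153 147 141  39  34]
210 [ 36 121 116 124 177 190 205 205 207 203 206 207 205 207 203 204 206 207 220 235 224 155 149 133  29  39]
213 [ 34 121 118 121 183 192 204 204 205 207 206 205 206 206 208 206 206 206 212 244 229 156 148 136  31  43]
```

Run:
```python
import cv2,numpy as np
np.set_printoptions(linewidth=250)
g=cv2.cvtColor(cv2.imread("pics/w11.png"),cv2.COLOR_BGR2GRAY).astype(float)
print("slot L",g[186:192,228:242].mean(0).round());print("slot R",g[186:192,272:288].mean(0).round())
for r in (201,204,207): print(r,"L",g[r,222:236],"R",g[r,276:292])
print("cart bottom col240-270",g[178:204,240:245].mean(1).round(),g[178:204,272:277].mean(1).round())
for y0 in (212,): print("fingers row214", g[218,200:235],g[218,280:318])
```

```text
slot L [247. 246. 246. 238. 197. 151. 134. 134. 134. 133. 131. 128. 129. 129.]
slot R [122. 122. 122. 121. 122. 120. 117. 119. 154. 214. 237. 240. 240. 240. 240. 240.]
201 L [246. 246. 245. 243. 233. 210. 204. 202. 202. 205. 205. 203. 203. 204.] R [204. 205. 204. 207. 205. 208. 219. 236. 246. 249. 249. 248. 245. 243. 242. 243.]
204 L [246. 245. 243. 233. 211. 203. 205. 205. 205. 205. 206. 204. 203. 206.] R [206. 205. 206. 206. 205. 205. 209. 219. 237. 246. 248. 247. 247. 246. 245. 244.]
207 L [242. 241. 230. 209. 205. 204. 205. 206. 206. 203. 203. 205. 204. 204.] R [207. 206. 204. 204. 205. 206. 206. 208. 220. 237. 245. 247. 248. 248. 249. 248.]
cart bottom col240-270 [210. 227. 240. 239. 223. 173. 134. 123. 121. 120. 121. 124. 138. 154. 161. 169. 177. 188. 217. 225. 212. 204. 204. 203. 205. 206.] [238. 238. 237. 236. 223. 183. 139. 123. 122. 121. 122. 122. 122. 121. 123. 130. 145. 166. 201. 220. 211. 206. 205. 206. 205. 204.]
fingers row214 [121. 150. 167. 171. 172. 171. 174. 172. 175. 173. 171. 174. 172. 172. 172. 173. 174. 173. 175. 173. 175. 171. 165. 149.  97.  49.  35.  34.  37.  66. 131. 191. 207. 209. 208.] [177. 109.  45.  33.  31.  39.  65. 114. 152. 166. 171. 174. 173. 173. 171. 174. 173. 174. 173. 175. 173. 171. 173. 174. 172. 172. 173. 174. 172. 168. 155. 129.  75.  32.  22.  27.  25.  27.]
```

```bash
python3 tgt.py .001 -.0006 .004
python3 - <<'E'
from plant import ctrl
for i in range(2):
    s=ctrl.snapshot("wrist"); print(s["hand_eye"].round(4).tolist(),s["intrinsics"].round(1).tolist())
E
```

```text
tcp_s [  0.44   0.6  103.51] j6 -7.20567506428331 F [ 1.1  0.4 -1.2] Fs [ 0.4  0.6 -1.5] open 0.029758224176323213
180 [ 0.    0.05 -0.15] [ 16.   -4.3 -32.9]
[[1.0, -0.0012, -0.0004, -0.0015], [0.0012, 0.9694, 0.2454, -0.0653], [0.0001, -0.2454, 0.9694, -0.1576], [0.0, 0.0, 0.0, 1.0]] [[282.1, 0.0, 255.3], [0.0, 282.1, 190.1], [0.0, 0.0, 1.0]]
[[1.0, -0.0012, -0.0004, -0.0015], [0.0012, 0.9694, 0.2454, -0.0653], [0.0001, -0.2454, 0.9694, -0.1576], [0.0, 0.0, 0.0, 1.0]] [[282.1, 0.0, 255.3], [0.0, 282.1, 190.1], [0.0, 0.0, 1.0]]
```

The hand-eye estimate differs between sessions, so from here I compare cartridge and slot within one image. Descend to 4 mm above the mouth.

{"name": "carry_out", "arguments": {
  "increments": [
    [0,0,0,8,-2.5,-15,1],
    [0,0,0,13,-3.7,-27,1],
    [0,0,0,16,-4.3,-32.9,1],
    [0,0,0,16,-4.3,-32.9,1],
    [0,0,0,16,-4.3,-32.9,1]
  ]
}}

```text
clock: 23.05
tool_pos: [0.5272, 0.169, 0.148]
orientation: [-154.2, -0.1, -100.9]
force: [-0.2, -0.3, -0.1]
opening: 0.0298
```

```bash
python3 tgt.py .001 -.0006 0
python3 - <<'E'
from h import *
np.set_printoptions(linewidth=250)
s=wrist("w12"); g=cv2.cvtColor(s["pixels"],cv2.COLOR_BGR2GRAY).astype(int)
Rs,M=sock([.5548,.1646],np.radians(-11.05))
print("slot corners",proj(s,M+np.array([[a*.0063,b*.0235,0] for a in(-1,1) for b in(-1,1)])@Rs.T).round(1).tolist())
print("block",proj(s,M+np.array([[a*.02,b*.0375,0] for a in(-1,1) for b in(-1,1)])@Rs.T).round(1).tolist())
for r in range(176,206): print(r,g[r,220:236],g[r,250:262:5],g[r,272:292])
E
```

```text
tcp_s [ 0.92 -1.02 66.19] j6 -12.772984838686945 F [-0.2 -0.3 -0.1] Fs [-0.2 -0.3 -0.1] open 0.029773000018006444
180 [ 0.07  0.02 -0.14] [ 1.6  0.1 -3.1]
tcp [0.5272 0.169  0.148 ] [-1.5419e+02 -6.0000e-02 -1.0091e+02] F [-0.2 -0.3 -0.1] open 0.0298 t 23.05
slot corners [[284.3, 208.6], [227.8, 208.5], [284.7, 194.0], [227.5, 193.9]]
block [[300.5, 224.1], [211.6, 224.0], [302.5, 177.6], [209.8, 177.5]]
176 [148 147 150 147 142 135 131 127 128 126 128 129 129 128 128 129] [117 145 153] [161 161 162 161 163 162 161 161 156 150 150 151 154 161 165 168 168 168 169 169]
177 [163 167 166 165 165 160 158 158 157 156 159 158 158 157 158 158] [142 192 192] [210 208 209 209 208 209 210 207 203 193 187 188 192 196 198 198 198 195 197 198]
178 [185 183 183 184 184 182 183 183 184 185 183 183 183 184 184 184] [174 225 227] [241 240 241 242 241 242 241 241 237 230 225 227 226 228 229 226 227 227 227 227]
179 [191 190 190 189 189 189 189 190 189 190 190 192 189 191 191 192] [207 234 234] [244 244 244 244 244 244 246 246 245 239 238 236 237 236 235 236 237 238 237 236]
180 [188 189 190 189 190 191
[... 3587 characters left out ...]
226 237 239 239 239 239 240 239 240]
202 [237 229 213 199 195 187 180 189 199 201 201 200 200 198 200 201] [201 198 200] [203 202 203 201 203 200 201 201 203 202 208 224 236 239 239 239 238 240 239 239]
203 [219 206 198 197 194 188 183 195 200 200 198 201 201 201 201 201] [200 202 201] [204 201 202 202 202 201 200 203 202 202 206 219 233 239 238 239 238 239 240 239]
204 [208 197 195 194 192 187 188 197 201 201 200 201 203 200 201 202] [200 201 202] [202 202 202 201 203 202 202 202 201 200 203 214 229 238 239 239 238 239 240 239]
205 [199 198 195 193 188 184 193 201 202 201 201 201 201 201 201 203] [200 202 201] [203 201 202 202 202 202 201 202 202 201 202 208 224 237 239 240 239 238 239 239]
```

{"name": "carry_out", "arguments": {
  "increments": [
    [0,0,-0.14,0.6,-0.1,0.3,1],
    [0,0,-0.14,2,-0.4,-2.4,1],
    [0,0,-0.14,3.4,-0.6,-5.6,1],
    [0,0,-0.14,3.4,-0.6,-5.6,1],
    [0,0,-0.14,3.4,-0.6,-5.6,1]
  ]
}}

```text
clock: 23.72
tool_pos: [0.5304, 0.168, 0.1417]
orientation: [-154.2, -0.1, -101.1]
force: [-0.5, -0.2, -1.0]
opening: 0.0297
```

```bash
python3 tgt.py .0016 -.0010 -.012
```

```text
tcp_s [ 1.2  -1.34 59.09] j6 -14.167957623278344 F [-0.5 -0.2 -1. ] Fs [-0.8 -0.3 -0.7] open 0.029654869481898365
180 [ 0.1  -0.03  0.01] [ 4.  -0.4 -7.4]
```

{"name": "carry_out", "arguments": {
  "increments": [
    [0,0,0,2,-0.3,-3.7,1],
    [0,0,0,4,-0.5,-7.4,1],
    [0,0,0,4,-0.5,-7.4,1],
    [0,0,0,4,-0.5,-7.4,1]
  ]
}}

```text
clock: 24.22
tool_pos: [0.5344, 0.1675, 0.1344]
orientation: [-154.2, -0.1, -101.1]
force: [-0.5, 0.2, -1.1]
opening: 0.0298
```

```bash
python3 tgt.py .0013 -.0012 -.036;python3 tgt.py .0013 -.0012 -.048
```

```text
tcp_s [ 1.64 -1.06 50.69] j6 -16.069335063363155 F [-0.5  0.2 -1.1] Fs [-0.9  0.1 -0.8] open 0.02983314898322209
180 [ 0.1  -0.03  0.01] [  9.9  -2.1 -21.8]
tcp_s [ 1.64 -1.06 50.69] j6 -16.069335063363155 F [-0.5  0.2 -1.1] Fs [-0.9  0.1 -0.8] open 0.02983314898322209
180 [ 0.1  -0.03  0.01] [ 15.   -3.1 -32.6]
```

It went in freely, 12 mm deep with no force. Continue.

{"name": "carry_out", "arguments": {
  "increments": [
    [0,0,0,2.6,-0.5,-5.4,1],
    [0,0,0,5.1,-1,-10.8,1],
    [0,0,0,7.7,-1.5,-16.2,1],
    [0,0,0,10.2,-2,-21.6,1],
    [0,0,0,10.2,-2,-21.6,1],
    [0,0,0,10.2,-2,-21.6,1]
  ]
}}

```text
clock: 24.98
tool_pos: [0.5451, 0.166, 0.1137]
orientation: [-154.3, -0.2, -101.1]
force: [-0.9, 0.4, -2.2]
opening: 0.0293
```

```bash
python3 tgt.py .0016 -.0011 -.048
```

```text
tcp_s [ 2.4  -0.46 27.38] j6 -22.195061623614137 F [-0.9  0.4 -2.2] Fs [-1.8  0.3 -1.6] open 0.029314687883005182
180 [ 0.13 -0.16  0.03] [  4.6  -1.5 -11.8]
```

{"name": "carry_out", "arguments": {
  "increments": [
    [0,0,0,2.2,-0.5,-5,1],
    [0,0,0,4.3,-0.9,-9.5,1],
    [0,0,0,5.4,-1.1,-12.4,1],
    [0,0,0,5.4,-1.1,-12.4,1],
    [0,0,0,5.4,-1.1,-12.4,1]
  ]
}}

```text
clock: 25.6
tool_pos: [0.5523, 0.1667, 0.1033]
orientation: [-154.7, -0.3, -101.1]
force: [-4.0, 1.0, -5.5]
opening: 0.03
```

```bash
python3 tgt.py .0016 -.0011 -.049
```

```text
tcp_s [ 4.06  1.58 15.06] j6 -24.606289020857442 F [-4.   1.  -5.5] Fs [-6.1  0.2 -3.1] open 0.0299517957004068
180 [ 0.19 -0.48  0.04] [-2.1 -2.3 -2.3]
```

Run:
```python
from h import *
o=ctrl.get_obs(); print(np.round(o["joint_pos"],2),np.round(o["qvel"],2),np.round(o["force"],1))
```

```text
[ 34.03   7.88 -58.28  73.32 -18.66 -24.61] [ 0.1  -0.03 -0.1   0.04 -0.02 -0.02] [-4.   1.  -5.5]
```

Joint 3 has hit its limit (-58.28°), but the cartridge is 47.6 mm deep and just touching the sprung floor, which is where it should be set. Release and withdraw along the slot.

{"name": "carry_out", "arguments": {
  "increments": [
    [0,0,0,0,0,0,0.4],
    [0,0,0,0,0,0,0.4],
    [0,0,0,0,0,0,0.4],
    [0,0,0,-4.5,0.8,9,0.4],
    [0,0,0,-13,2.5,27,0.4],
    [0,0,0,-25,5,54,0.4],
    [0,0,0,-50,10,104,0.4],
    [0,0,0,-50,10,104,0.4],
    [0,0,0,-50,10,104,0.4]
  ]
}}

```text
clock: 26.72
tool_pos: [0.503, 0.177, 0.2086]
orientation: [-154.5, -0.2, -101.1]
force: [-0.4, 0.2, -0.8]
opening: 0.0524
```

```bash
python3 tgt.py 0 0 .1
python3 - <<'E'
from h import *
s=wrist("w13"); find(s,"cartridge","lever","lever_grip")
for n in("top","scene"):
    t=ctrl.snapshot(n); find(t,"cartridge","lever_grip","lever")
    Rs,M=sock([.5548,.1646],np.radians(-11.05)); print(n,"expect tab top centre",(M+Rs@[0,0,.04]).round(3), "lever mid 2.15",lev(M,Rs,2.15,[[-.06,0,0],[-.105,0,.004]]).round(3).tolist())
print(np.round(ctrl.get_obs()["joint_pos"],1))
E
```

```text
tcp_s [  4.5    2.23 131.74] j6 -3.22957200369003 F [-0.4  0.2 -0.8] Fs [-0.7  0.1 -0.5] open 0.05242813446282991
180 [ 0.13 -0.34  0.03] [-17.6   1.2  25.9]
tcp [0.503  0.177  0.2086] [-154.53   -0.19 -101.08] F [-0.4  0.2 -0.8] open 0.0524 t 26.725
cartridge [([0.5441, 0.1703, 0.1158], 0.7), ([0.7427, -0.1743, 0.0274], 0.61)]
lever [([0.5873, 0.1642, 0.2308], 0.81), ([0.5847, 0.1573, 0.1538], 0.73)]
lever_grip [([0.5867, 0.1576, 0.2304], 0.78)]
cartridge [([0.5448, 0.1657, 0.1086], 0.44)]
lever_grip [([0.2668, -0.1865, 0.1291], 0.86), ([0.3258, 0.0299, 0.1291], 0.67), ([0.583, 0.1596, 0.2031], 0.55)]
lever [([0.2687, -0.1855, 0.1269], 0.8), ([0.3249, 0.0283, 0.1329], 0.58), ([0.5849, 0.1565, 0.2046], 0.57)]
top expect tab top centre [0.538 0.168 0.124] lever mid 2.15 [[0.585, 0.159, 0.203], [0.595, 0.157, 0.247]]
cartridge [([0.5465, 0.1587, 0.1089], 0.66)]
lever_grip [([0.1346, 0.3105, 0.1251], 0.63), ([0.3114, -0.2128, 0.142], 0.58), ([0.5918, 0.1489, 0.208], 0.5)]
lever [([0.3766, 0.3817, 0.0065], 0.6), ([0.334, 0.0284, 0.1281], 0.59), ([0.1376, 0.3163, 0.1245], 0.45)]
scene expect tab top centre [0.538 0.168 0.124] lever mid 2.15 [[0.585, 0.159, 0.203], [0.595, 0.157, 0.247]]
[ 53.4  -3.3 -49.   37.9 -39.4  -3.2]
```

The networks put the cartridge in the slot (about (0.545,0.165,0.11)) and the lever still back. Now get behind the lever with closed fingers, tool vertical.

{"name": "carry_out", "arguments": {
  "increments": [
    [0,0,0,-10,2,50,1],
    [1.7,8.4,0,-10,2,100,1],
    [3.3,16.9,0,20,-5,110,1],
    [4.95,25.4,0,70,-15,110,1],
    [4.95,25.4,0,137,-29,110,1],
    [4.95,25.4,0,137,-29,110,1],
    [4.95,25.4,0,137,-29,110,1],
    [4.95,25.4,0,137,-29,60,1],
    [4.95,25.4,0,137,-29,17,1],
    [4.95,25.4,0,137,-29,17,1],
    [4.95,25.4,0,137,-29,17,1]
  ]
}}

```text
clock: 28.7
tool_pos: [0.6404, 0.1483, 0.2282]
orientation: [179.7, -0.2, -100.9]
force: [0.8, 0.3, 1.0]
opening: 0.0007
```

```bash
cat > push.py <<'E'
from h import *
import sys
Rs,M=sock([.5548,.1646],np.radians(-11.05)); xd=np.array([np.cos(np.radians(-11.05)),np.sin(np.radians(-11.05)),0])
o=ctrl.get_obs(); print("tcp",o["tool_pos"].round(4),o["orientation"].round(1),"F",o["force"].round(1),"j",np.round(o["joint_pos"],0),"t",o["clock"])
lead=float(sys.argv[1])
for th in map(float,sys.argv[2:]):
    n=Rs@[np.sin(th),0,np.cos(th)]; C=lev(M,Rs,th,[[-.1,0,.0105]])[0]
    k=np.clip((th-.45)/.3,-1,1); P=C+xd*.008*k-n*lead-np.array([0,0,.008])*np.clip((th-1.6)/.3,0,1)
    print(th,((P-o["tool_pos"])*1000).round(1),P.round(3))
E
python3 push.py .001 2.15 2.0 1.85 1.7 1.55 1.4
```

```text
tcp [0.6404 0.1483 0.2282] [ 179.7   -0.2 -100.9] F [0.8 0.3 1. ] j [ 30.  19.  -1.  -0. -70.  49.] t 28.7
2.15 [-33.2   6.    5.3] [0.607 0.154 0.234]
2.0 [-47.8   8.9   7.6] [0.593 0.157 0.236]
1.85 [-62.5  11.8   8.9] [0.578 0.16  0.237]
1.7 [-77.2  14.6  10.6] [0.563 0.163 0.239]
1.55 [-91.3  17.4   8.8] [0.549 0.166 0.237]
1.4 [-104.6   20.     2.2] [0.536 0.168 0.23 ]
```

{"name": "carry_out", "arguments": {
  "increments": [
    [0,0,0,-25,4.5,5,1],
    [0,0,0,-33,6,5.3,1],
    [0,0,0,-40.5,7.5,6.5,1],
    [0,0,0,-47.8,8.9,7.6,1],
    [0,0,0,-55,10.3,8.3,1],
    [0,0,0,-62.5,11.8,8.9,1],
    [0,0,0,-70,13.2,9.8,1],
    [0,0,0,-77.2,14.6,10.6,1],
    [0,0,0,-84.3,16,9.7,1],
    [0,0,0,-91.3,17.4,8.8,1],
    [0,0,0,-98,18.7,5.5,1],
    [0,0,0,-104.6,20,2.2,1]
  ]
}}

```text
clock: 30.2
tool_pos: [0.5353, 0.1675, 0.2271]
orientation: [179.6, -0.3, -101.0]
force: [5.4, -0.5, -0.9]
opening: 0.0007
```

```bash
python3 push.py .001 1.4 1.25 1.1 .95 .8 .65 .5;  python3 - <<'E'
from h import *
s=ctrl.snapshot("scene"); find(s,"lever","lever_grip","cartridge"); s=ctrl.snapshot("top"); find(s,"lever","lever_grip")
E
```

```text
tcp [0.5353 0.1675 0.2271] [ 179.6   -0.3 -101. ] F [ 5.4 -0.5 -0.9] j [ 37.  10. -13.  -0. -67.  42.] t 30.2
1.4 [0.6 0.8 3.4] [0.536 0.168 0.23 ]
1.25 [-11.6   3.2  -5.1] [0.524 0.171 0.222]
1.1 [-22.4   5.3 -15.4] [0.513 0.173 0.212]
0.95 [-31.6   7.1 -27.2] [0.504 0.175 0.2  ]
0.8 [-38.9   8.5 -40.3] [0.496 0.176 0.187]
0.65 [-46.9  10.1 -54.3] [0.488 0.178 0.173]
0.5 [-54.   11.4 -69. ] [0.481 0.179 0.158]
lever [([0.5178, -0.1684, 0.0464], 0.65), ([0.137, 0.3119, 0.1231], 0.63), ([0.5573, 0.1596, 0.181], 0.57)]
lever_grip [([0.31, -0.2114, 0.1427], 0.61), ([0.3306, 0.0207, 0.13], 0.6), ([0.1366, 0.3137, 0.1256], 0.52)]
cartridge [([0.593, -0.4045, 0.0771], 0.46)]
lever [([0.2697, -0.1833, 0.1275], 0.63), ([0.3241, 0.0298, 0.1323], 0.61), ([0.1599, 0.3143, 0.1455], 0.55)]
lever_grip [([0.2631, -0.1865, 0.1275], 0.85), ([0.567, -0.3807, 0.0857], 0.73), ([0.1652, 0.3142, 0.1405], 0.71)]
```

Force of 5.4 N matches the hinge, so it is swinging. Continue.

{"name": "carry_out", "arguments": {
  "increments": [
    [0,0,0,-6,1.5,-2.5,1],
    [0,0,0,-11.6,2.8,-6.5,1],
    [0,0,0,-17,3.9,-11.5,1],
    [0,0,0,-22.4,5,-17,1],
    [0,0,0,-27,6,-23,1],
    [0,0,0,-31.6,6.8,-29,1],
    [0,0,0,-35.3,7.5,-35,1],
    [0,0,0,-38.9,8.2,-42,1],
    [0,0,0,-43,9,-49,1],
    [0,0,0,-46.9,9.7,-56,1],
    [0,0,0,-46.9,9.7,-56,1]
  ]
}}

```text
clock: 31.92
tool_pos: [0.4872, 0.177, 0.1703]
orientation: [179.4, -0.4, -101.0]
force: [0.3, -0.2, -0.3]
opening: 0.0004
```

```bash
python3 push.py .002 .65 .5 .35 .2 .1 0
```

```text
tcp [0.4872 0.177  0.1703] [ 179.4   -0.4 -101. ] F [ 0.3 -0.2 -0.3] j [ 41.   9. -23.  -0. -59.  38.] t 31.925
0.65 [1.  0.6 1.4] [0.488 0.178 0.172]
0.5 [ -6.    2.  -13.3] [0.481 0.179 0.157]
0.35 [-10.8   2.9 -28.3] [0.476 0.18  0.142]
0.2 [-13.4   3.4 -43.3] [0.474 0.18  0.127]
0.1 [-12.6   3.3 -53.1] [0.475 0.18  0.117]
0.0 [ -9.6   2.7 -62.6] [0.478 0.18  0.108]
```

Run:
```python
from h import *
Rs,M=sock([.5548,.1646],np.radians(-11.05))
s=wrist("w14"); find(s,"lever","lever_grip","cartridge","socket")
t=ctrl.snapshot("scene"); find(t,"lever")
for th in(1.3,1.0,.8,.7,.6,.5):
    print(th,"grip px",proj(s,lev(M,Rs,th,[[-.122,0,.0105],[-.082,0,.0105]])).round(0).tolist(),"lever mid",lev(M,Rs,th,[[-.06,0,.005]]).round(3).tolist())
for m,c in mask(s,"lever")[:2]: print(round(c,2),cv2.boundingRect(m),m.sum())
g=cv2.cvtColor(s["pixels"],cv2.COLOR_BGR2GRAY)
np.set_printoptions(linewidth=250)
for r in range(100,232,6): print(r,g[r,205:312:5])
```

```text
tcp [0.4872 0.177  0.1703] [ 179.43   -0.35 -101.01] F [ 0.3 -0.2 -0.3] open 0.0004 t 31.925
lever [([0.2994, 0.0401, 0.1176], 0.89), ([0.5448, 0.1665, 0.1555], 0.61)]
lever_grip [([0.5455, 0.1664, 0.1537], 0.65), ([0.2971, 0.038, 0.1141], 0.64)]
cartridge [([0.5468, 0.1752, 0.1001], 0.59)]
socket [([0.3786, 0.0415, 0.1055], 0.68), ([0.5706, 0.1656, 0.1385], 0.56)]
lever [([0.3126, -0.2083, 0.1432], 0.65), ([0.5992, 0.3621, 0.1009], 0.49), ([0.5387, 0.1637, 0.1514], 0.46)]
1.3 grip px [[259.0, 263.0], [258.0, 169.0]] lever mid [[0.542, 0.167, 0.192]]
1.0 grip px [[258.0, 286.0], [258.0, 200.0]] lever mid [[0.53, 0.169, 0.179]]
0.8 grip px [[257.0, 284.0], [257.0, 208.0]] lever mid [[0.524, 0.171, 0.169]]
0.7 grip px [[257.0, 279.0], [257.0, 210.0]] lever mid [[0.522, 0.171, 0.163]]
0.6 grip px [[257.0, 274.0], [257.0, 210.0]] lever mid [[0.52, 0.171, 0.158]]
0.5 grip px [[257.0, 267.0], [257.0, 208.0]] lever mid [[0.519, 0.172, 0.152]]
0.82 (239, 58, 31, 174) 3685
100 [118 185 185 191 244 187 193 239 186 233 229 229 230 238 237 236 236 237 239 227 157 161]
106 [119 184 181 185 206 21
[... 1246 characters left out ...]
2 182 176 185 170 179 173 175 168 163 160]
190 [124 135 174 179 180 178 174 175 153 169 165 162 173 182 171 174 180 177 176 160 152 159]
196 [126 133 179 174 177 176 179 173 152 166 166 160 178 178 177 184 177 175 175 169 160 155]
202 [120 147 175 170 180 180 174 174 150 166 164 161 180 178 181 178 177 178 173 166 158 162]
208 [ 28  27  29  30  31  29  29  29 176 221 160 149 177  28  30  25  29  30  31  31  31  26]
214 [ 27  27  31  22  31  33  26  29  34  27  30  29 112  28  26  30  23  30  30  28  31  26]
220 [ 28  29  26  30  24  34  27  31 114  22  25  21 115  28  25  32  30  32  24  32  29  29]
226 [ 52  51  54  51  53  52  52  52 113  26  26  26 100  51  53  52  54  49  49  52  51  49]
```

The lever strip runs under the fingers with the black grip from row ~211, which fits θ≈0.6. Push on down.

{"name": "carry_out", "arguments": {
  "increments": [
    [0,0,0,-3,1,-6,1],
    [0,0,0,-6,2,-13.5,1],
    [0,0,0,-8.5,2.5,-21,1],
    [0,0,0,-10.8,2.9,-28.5,1],
    [0,0,0,-12,3.2,-36,1],
    [0,0,0,-13.4,3.4,-43.5,1],
    [0,0,0,-13,3.4,-48.5,1],
    [0,0,0,-12.6,3.3,-53,1],
    [0,0,0,-12.6,3.3,-53,1]
  ]
}}

```text
clock: 33.45
tool_pos: [0.4755, 0.1803, 0.1178]
orientation: [179.5, -0.3, -101.0]
force: [-0.4, 1.6, 1.4]
opening: 0.0003
```

```bash
python3 push.py .002 .1 0
```

```text
tcp [0.4755 0.1803 0.1178] [ 179.5   -0.3 -101. ] F [-0.4  1.6  1.4] j [ 43.  11. -28.  -0. -51.  36.] t 33.45
0.1 [-0.9 -0.1 -0.5] [0.475 0.18  0.117]
0.0 [  2.1  -0.7 -10. ] [0.478 0.18  0.108]
```

{"name": "carry_out", "arguments": {
  "increments": [
    [0,0,0,0.5,0,-3,1],
    [0,0,0,1.2,-0.3,-6,1],
    [0,0,0,2,-0.6,-9,1],
    [0,0,0,2.5,-0.7,-11,1],
    [0,0,0,2.5,-0.7,-11,1]
  ]
}}

```text
clock: 34.08
tool_pos: [0.4784, 0.1799, 0.109]
orientation: [179.6, -0.3, -101.0]
force: [-6.7, -0.4, 21.4]
opening: 0.0005
```

{"name": "carry_out", "arguments": {
  "increments": [
    [0,0,0,0.3,0,-1.2,1],
    [0,0,0,0.3,0,-1.2,1],
    [0,0,0,0.3,0,-1.2,1]
  ]
}}

```text
clock: 34.45
tool_pos: [0.4786, 0.18, 0.1087]
orientation: [179.6, -0.2, -101.0]
force: [-12.0, 0.2, 30.8]
opening: 0.0004
```

Hard stop: +9 N for 0.3 mm. Lift off and check that it stays shut.

{"name": "carry_out", "arguments": {
  "increments": [
    [0,0,0,0,0,20,1],
    [0,0,0,0,0,70,1],
    [0,0,0,-20,5,130,1],
    [0,0,0,-40,8,190,1],
    [0,0,0,-40,8,190,1],
    [0,0,0,-40,8,190,1],
    [0,0,0,-40,8,190,1]
  ]
}}

```text
clock: 35.33
tool_pos: [0.438, 0.1873, 0.2943]
orientation: [179.4, -0.4, -101.0]
force: [0.4, -0.1, 0.2]
opening: 0.0002
```

```bash
python3 - <<'E'
from h import *
np.set_printoptions(linewidth=250)
Rs,M=sock([.5548,.1646],np.radians(-11.05))
s=wrist("w15"); find(s,"lever","lever_grip","cartridge","short_a","microplate")
g=cv2.cvtColor(s["pixels"],cv2.COLOR_BGR2GRAY)
for th in(0,.05,.1,.15,.2,.4):
    print(th,"grip end/mid/inner px",proj(s,lev(M,Rs,th,[[-.122,0,.004],[-.105,0,.0105],[-.082,0,.0105]])).round(1).tolist())
c=int(round(proj(s,lev(M,Rs,0,[[-.105,0,.0105]]))[0,0])); print(c,[ (r,int(g[r,c-2:c+3].mean())) for r in range(60,205,3)])
E
python3 - <<'E'
from h import *
for n in("scene","top"):
    s=ctrl.snapshot(n); s["T"]=np.linalg.inv(np.r_[np.c_[cv2.Rodrigues(s["rvec"])[0],s["tvec"]],[[0,0,0,1]]]); s["K"]=s["intrinsics"]
    find(s,"lever_grip","lever","cartridge","short_a","spray_bottle","reagent_bottle","microplate","phone")
E
```

```text
tcp [0.438  0.1873 0.2943] [ 179.42   -0.43 -101.02] F [ 0.4 -0.1  0.2] open 0.0002 t 35.325
lever [([0.3616, 0.0292, 0.1465], 0.85), ([0.541, 0.1696, 0.1294], 0.76)]
lever_grip [([0.5419, 0.1675, 0.1284], 0.92), ([0.3588, 0.031, 0.1429], 0.82), ([0.5708, 0.1636, 0.1103], 0.47)]
cartridge []
short_a [([0.5466, -0.1397, 0.0538], 0.66), ([0.5104, -0.1474, 0.0498], 0.63)]
microplate [([0.5826, -0.0065, 0.0131], 0.62)]
0 grip end/mid/inner px [[255.5, 145.7], [255.5, 136.4], [255.6, 118.7]]
0.05 grip end/mid/inner px [[255.5, 148.1], [255.6, 138.1], [255.6, 119.8]]
0.1 grip end/mid/inner px [[255.5, 150.3], [255.6, 139.7], [255.7, 120.8]]
0.15 grip end/mid/inner px [[255.6, 152.3], [255.6, 141.1], [255.7, 121.6]]
0.2 grip end/mid/inner px [[255.6, 154.2], [255.7, 142.3], [255.7, 122.3]]
0.4 grip end/mid/inner px [[255.8, 159.7], [255.8, 145.2], [255.8, 123.0]]
256 [(60, 226), (63, 225), (66, 225), (69, 225), (72, 225), (75, 225), (78, 225), (81, 225), (84, 225), (87, 224), (90, 225), (93, 225), (96, 225), (99, 224), (102, 223), (105, 221), (108, 222), (111, 220), (114, 222), (117, 215), 
[... 731 characters left out ...]

reagent_bottle [([0.594, -0.4095, 0.0801], 0.74)]
microplate [([0.607, -0.0142, 0.0104], 0.79)]
phone [([0.3761, 0.383, 0.0053], 0.74)]
lever_grip [([0.2652, -0.1837, 0.1297], 0.82), ([0.1399, 0.3181, 0.1307], 0.73), ([0.5391, 0.173, 0.1339], 0.72)]
lever [([0.5396, 0.1669, 0.1388], 0.77), ([0.3241, 0.0313, 0.1333], 0.75), ([0.269, -0.1838, 0.127], 0.67)]
cartridge [([0.5483, 0.1602, 0.1009], 0.54)]
short_a [([0.546, -0.149, 0.0602], 0.38)]
spray_bottle []
reagent_bottle [([0.5693, -0.3781, 0.0848], 0.8), ([0.5943, -0.0066, 0.0102], 0.23)]
microplate [([0.5962, -0.0058, 0.0089], 0.9), ([0.573, 0.1589, 0.0978], 0.52)]
phone [([0.3765, 0.3852, 0.0081], 0.63), ([0.5491, 0.1602, 0.1012], 0.18)]
```

```bash
python3 -c "
from plant import ctrl
print(ctrl.close_job())"
```

```text
the job is handed in; nothing more can be done
None
```

The long cartridge is in the dock with the clamp lever shut over it. I handed the job in at about 35 s of the 72 s; no verdict came back.

**What I did**
- **Lever open:** I gripped the lever and swung it up, but the grip slipped off near vertical. I then pushed it to the open stop with closed fingers, which showed as about 29 N of resistance.
- **Cartridge in:** I took the long cartridge from the far rack slot. Joint 6 reached its limit on the way to the dock, so I turned the tool half round and slid the cartridge in almost without force. Joint 3 reached its limit right at the end, with the cartridge about 47.6 mm deep, roughly at the sprung floor. I released it there.
- **Lever shut:** I pushed the lever down from behind onto a hard stop. The force rose from 21 N to 31 N over only 0.3 mm of travel.

**Last checks**
- After I let go, the last wrist picture fitted a lever angle of about 0 to 0.03 rad, so it stayed shut.
- The two fixed cameras put the long cartridge in the dock (confidence about 0.55).
- The short cartridges, microplate, phone and bottles were where they had been, to within the networks' error. I did not check the tip box or tube block again.
- **Misses:** the wrist camera did not find the cartridge in its last picture, where the lever covers it. The top camera did not find the spray bottle, though the scene camera saw it standing.
- **Not measured:** the cartridge being fully home is inferred from the lever reaching its stop. I had used all 12 picture views by then, so these checks are by numbers only.

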